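Free the seized cap and build the alternating disc-spring stack

ROBOT

A 6-joint arm with a two-finger parallel gripper is mounted at the origin on a cart in front of the work surface, level with it; the furniture and walls round the work are solid. World frame = base frame: x ahead of the robot, y to its left, z up, the work surface at z = 0. Lengths are in m, angles in rad, forces in N, time in s.
With the tool pointing down it reaches from about 0.35 to 0.85 m from the base axis. Payload 8.1 kg.
Tool frame: the origin (TCP) lies at the very end of the fingers, on their centre line; the grasp point (between the pads) lies 19 mm behind it; z points along the fingers, y is the direction in which the jaws open and shut (so a half turn about z gives the same grasp; the last joint's range is limited). The gripper opens to 93 mm and grips with 3 to 60 N. Pads are 15 mm wide; open, the fingers measure 128 mm over their backs; the gripper's body (75 mm by 188 mm) begins 65 mm behind the grasp point.
Start: joints at [-1.419, 0.13, 1.488, -0, 1.523, -0.085], TCP at [0.141, -0.583, 0.219] pointing down, gripper open.
Joint ranges: [-2.96, 2.96], [-0.89, 2.26], [0.02, 2.5], [-1.34, 4.48], [0, 2.73], [-2.66, 2.66]. Speed limits (rad/s): [2.39, 2.39, 2.79, 3.14, 3.14, 3.14].

INTERFACE

Orientations are given as a rotation vector (axis times angle).
In Python, from plant import robot gives the robot as it stands.
- The arm moves only by the shell command python3 -m creep 'ROWS' [FORCE]. ROWS is JSON, a list of rows, each an object of numbers: "x", "y", "z": the shift along the world's x, y, z in m; "wx", "wy", "wz": the turn, a rotation vector about the world's x, y, z in degrees; "hand": the finger opening in m, from 0 to 0.093. A call has 1 to 10 rows; each row shifts and turns the commanded pose from where the row before left it; what a row does not reach is not made up. A row lasts 1/8 s, in which the tool goes at most 62.5 mm and 10.7 degrees, less where a joint would pass 70% of its speed; a pose out of reach is approached as far as the arm can. A call is refused whole if a number of a shift passes 0.0625 or a number of a turn 10.7, either way. A call with a gripper value outside its range is refused whole. The fingers move at their own pace and stop on an object; FORCE is the grip in N (left out, the last holds). Time passes only in rows, so rows that do not move let the fingers close. It gives the time, the measured TCP pose, the force and the opening at its end, in the units of the state.
- robot.read_state(): the state, without advancing time (a new reading comes with each control period).
- robot.read_camera(name): name is "scene" or "top"; returns (picture, depth): 400x640x3 uint8, red, green, blue; 400x640 float32, m along the optical axis (not along the pixel's ray), 0 where there is no reading.
- robot.camera_info(name): a dict with "fov_y" (degrees; the focal length in pixels is half the picture's height over the tangent of half this angle, whatever the lens; pixels are square), "cx", "cy" (the principal point, pixels), "rvec" (rotation vector, rad) and "tvec" (3), from world to camera coordinates, as OpenCV has them. Camera axes: x right, y down, z forward; pixel columns grow to the right and rows downward; lengths in m; the calibration is good to about 2 mm. A picture is of the moment at which its call begins. camera_info takes no time and is no camera call.
- robot.close_job(): hands the job in, once; it reports no verdict.
The state is a dict: "t": time; "q": joint angles; "dq": joint speeds; "joint_torque": joint torques, N m; "tool_pos": TCP position; "orientation": TCP orientation; "force": force on the tool from outside, world axes, zero at the start; "wrist_torque": the same for the moment, N m; "opening": finger opening in m.
Only numpy, scipy, OpenCV 4.12 (cv2) and the standard library are available. Lean on these libraries where they do the work, as an engineer would, in place of code of your own. Each camera call takes 0.05 s, during which the arm holds its last target. There are 200 camera calls.

TASK

The steel cap on top of the arbor of the small assembly stand has seized: work it off by twisting it back and forth while pulling up (the stand is not bolted down and must not be lifted or tipped by a straight pull) and put it in the aluminium tray. Then stack all the conical spring washers on the arbor in series, each one facing the opposite way to the one below it all the way up (none needs turning over; if there is one more of one facing, that facing goes first), and finish with the thick flat collar on top. Leave the other things on the bench where they are.

Things in the scene. Friction and masses are not known exactly. Their poses are not given: they have to be found in the camera images.
- stand: free-standing assembly stand, 2.5 kg: grey base plate 140 x 140 x 16 mm; in its middle a round seat boss, 60 mm across, top 26 mm above the bench, on which the first spring rests, and an upright arbor 20 mm in diameter. Origin: underside of the base on the arbor's axis, z up
- arbor_tip (a point): top of the arbor on its axis, 92 mm above the bench (last 4 mm tapered). With the cap off, a sprung plunger ball 8 mm below the tip stands 3 mm proud; springs and collar pass it freely
- cap: round knurled steel cap, 36 mm in diameter, 36 mm tall, 150 g, seized over the top 20 mm of the arbor. Origin: centre of its open lower end, z up. A straight pull needs 35 to 55 N and lifts the stand (25 N); while it is turned (0.5 N m) it rises easily, e.g. swings of 0.8 rad to and fro with 2 mm of rise in each. Free after about 12 mm
- tray: open aluminium tray, 150 x 140 mm (x, y), 22 mm high, walls and floor 4 to 5 mm, fixed to the bench, empty. Origin: centre of its underside
- spring_a: stiff conical spring washer, plain steel, 110 g: wide rim 64 mm across with an upright outer band 6.5 mm tall (grip across it), narrow end a flat land 34 mm across, bore 26 mm, 12 mm high over all. Origin on the axis at mid height; z points from wide rim to narrow end: z up = lies dome up (rim on the bench), z down = hollow up like a dish (rim on top)
- spring_b: stiff conical spring washer, plain steel, 110 g: wide rim 64 mm across with an upright outer band 6.5 mm tall (grip across it), narrow end a flat land 34 mm across, bore 26 mm, 12 mm high over all. Origin on the axis at mid height; z points from wide rim to narrow end: z up = lies dome up (rim on the bench), z down = hollow up like a dish (rim on top)
- spring_c: stiff conical spring washer, plain steel, 110 g: wide rim 64 mm across with an upright outer band 6.5 mm tall (grip across it), narrow end a flat land 34 mm across, bore 26 mm, 12 mm high over all. Origin on the axis at mid height; z points from wide rim to narrow end: z up = lies dome up (rim on the bench), z down = hollow up like a dish (rim on top); may be absent
- spring_d: stiff conical spring washer, plain steel, 110 g: wide rim 64 mm across with an upright outer band 6.5 mm tall (grip across it), narrow end a flat land 34 mm across, bore 26 mm, 12 mm high over all. Origin on the axis at mid height; z points from wide rim to narrow end: z up = lies dome up (rim on the bench), z down = hollow up like a dish (rim on top); may be absent
- spring_e: stiff conical spring washer, plain steel, 110 g: wide rim 64 mm across with an upright outer band 6.5 mm tall (grip across it), narrow end a flat land 34 mm across, bore 26 mm, 12 mm high over all. Origin on the axis at mid height; z points from wide rim to narrow end: z up = lies dome up (rim on the bench), z down = hollow up like a dish (rim on top); may be absent
- collar: thick flat collar, dark steel, a ring 60 mm across, 26 mm bore, 20 mm tall, 250 g. Origin: centre of its underside, z up
- screwdriver: loose screwdriver with red handle, 185 mm, on the bench at the left; a bystander
There are look-alikes about, which are no part of the job. Leave any green or pink look-alike of the spring_a alone.

How it is judged:
By the outcome, as a careful person would: the job done as asked, in the order asked, and still so for the second after the job is handed in, with the robot touching nothing.
Of spring_c, spring_d, spring_e only 1 to 3 are there at a start; the rules pass over those that are not, and their reading is None.
At some moment in a run one of spring_a, spring_b, spring_c, spring_d, spring_e, collar may be knocked a few centimetres aside while the robot is not near it.
Once in a run the grip may slacken for a moment while it holds something.
It also fails if it takes over 210 s, if anything falls off the work surface, if the arm or the gripper's body presses on something with over 40 N, if the wrist force passes 120 N, or if a joint passes its speed limit or range.

## Working session

There is one attempt and no reset: what is moved stays moved. The work goes in short steps, Python scripts to look and compute and a shell command to move; the robot and the scene stay as the last step left them, time stands still between calls to the robot, and variables do not carry over. Pictures are saved under pics/ and viewed, about 12 in all and at most 16, crops included, and the job is handed in when it is done.

```bash
ls; mkdir -p pics; cat > h.py <<'E'
import numpy as np, cv2
from plant import robot
def cam(n):
    i=robot.camera_info(n); f=200/np.tan(np.radians(i['fov_y']/2))
    return f,i['cx'],i['cy'],cv2.Rodrigues(np.array(i['rvec'],float))[0],np.array(i['tvec'],float)
def cloud(n,dep):
    f,cx,cy,R,t=cam(n); v,u=np.mgrid[0:400,0:640]
    P=np.dstack([(u-cx)/f*dep,(v-cy)/f*dep,dep])
    return (P-t)@R
def ray(n,u,v,z):
    f,cx,cy,R,t=cam(n); d=R.T@np.array([(u-cx)/f,(v-cy)/f,1]); o=-R.T@t
    return o+d*(z-o[2])/d[2]
def shot(n,fn=None):
    p,d=robot.read_camera(n)
    if fn: cv2.imwrite('pics/'+fn,p[:,:,::-1])
    return p,d
E
python3 - <<'E'
from h import *
for n in('scene','top'):
    p,d=shot(n,n+'0.png'); np.savez(n+'0.npz',p=p,d=d); i=robot.camera_info(n); f,cx,cy,R,t=cam(n); print(n,f,cx,cy,-R.T@t,i)
print(robot.read_state())
E
```

```text
pics
scene 409.1916081175738 308.94294741347784 207.46375579566748 [-0.13637684  0.8331326   0.78022104] {'fov_y': 52.09586289732576, 'cx': 308.94294741347784, 'cy': 207.46375579566748, 'rvec': array([ 0.82882165, -2.38074341,  1.24398834]), 'tvec': array([0.43483917, 0.22222418, 1.04066554])}
top 392.47951570586224 317.95926473039106 204.000347060166 [0.40804471 0.02296772 1.13382949] {'fov_y': 54.005029377692445, 'cx': 317.95926473039106, 'cy': 204.000347060166, 'rvec': array([ 2.12879932, -2.17583834,  0.07547918]), 'tvec': array([0.07010483, 0.52178648, 1.08416857])}
{'t': 0.1, 'q': array([-1.41941756e+00,  1.31085706e-01,  1.48917746e+00, -2.13465050e-05,
        1.52304747e+00, -8.53675079e-02]), 'dq': array([-0.00180618, -0.00087814, -0.00097688,  0.00083447, -0.00193695,
        0.00014508]), 'joint_torque': array([ 1.81809087e-04, -5.61342216e+01, -4.93097806e+01,  7.68600265e-02,
        2.91713630e-02, -4.90046659e-05]), 'tool_pos': array([ 0.1406762 , -0.58272379,  0.21768845]), 'orientation': array([-3.11790350e+00, -3.70811234e-01,  1.22459423e-04]), 'force': array([-0.13918074,  0.35423904, -1.19831421]), 'wrist_torque': array([-0.01522616,  0.00740947,  0.03176893]), 'opening': 0.09309902566750788}
```

View pics/top0.png

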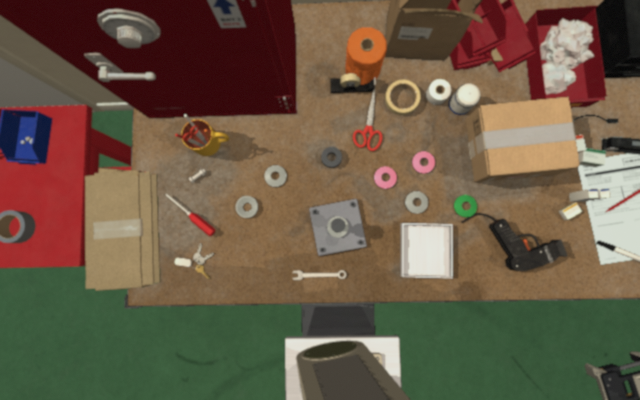

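View pics/scene0.png

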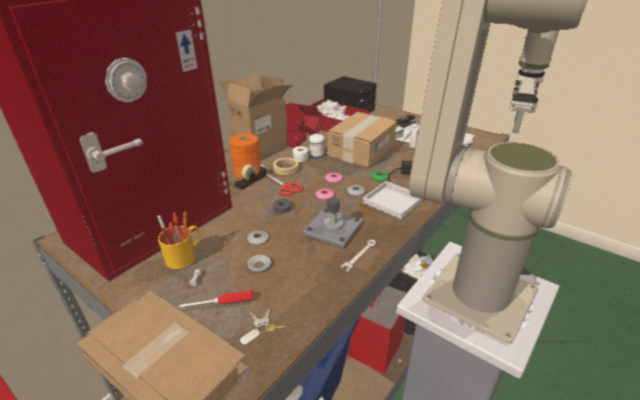

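The top view shows the stand with its cap at (338,226), the tray at (427,250), and the collar at (331,157). Grey springs are at (247,206), (275,176) and (416,202). Pink look-alikes are at (385,177) and (423,161), and a green one at (466,206). Next I'll measure positions and work out the facings from depth.

```bash
cat > m.py <<'E'
from h import *
import sys
# measure rings near given top pixels via depth cloud
def ring(n,C,d,c,r=.045,zmin=.003,zmax=.05):
    m=(np.hypot(C[...,0]-c[0],C[...,1]-c[1])<r)&(C[...,2]>zmin)&(C[...,2]<zmax)&(d>0)
    P=C[m]; ctr=cv2.minEnclosingCircle(P[:,:2].astype(np.float32))
    c2=np.array(ctr[0]); rr=np.hypot(*(P[:,:2]-c2).T)
    prof=[round(float(np.median(P[(rr>=a)&(rr<a+.005),2]))*1000,1) if ((rr>=a)&(rr<a+.005)).sum()>1 else None for a in np.arange(.005,.04,.005)]
    return c2.round(4),round(ctr[1],4),P[:,:2].mean(0).round(4),len(P),prof
E
python3 - <<'E'
from m import *
D={n:np.load(n+'0.npz') for n in('top','scene')}
C={n:cloud(n,D[n]['d']) for n in D}
f=[(247,206,'s1'),(275,176,'s2'),(416,202,'s3'),(331,157,'col')]
b=C['top'][...,2]; print('bench z',np.median(b[215:230,280:300]))
for u,v,k in f:
    p=ray('top',u,v,.01)
    for n in D: print(k,n,p[:2].round(3),*ring(n,C[n],D[n]['d'],p))
for u,v in[(338,226),(338,222),(338,219)]: print('cap',C['top'][v,u].round(4))
Z=C['top'];m=(Z[...,2]>.08)&(abs(Z[...,0]-.36)<.1)&(abs(Z[...,1]+.03)<.1)&(Z[...,2]<.13)
P=Z[m];print(len(P),P.mean(0),P.min(0),P.max(0))
m=(Z[...,2]>.011)&(Z[...,2]<.02)&(abs(Z[...,0]-.36)<.1)&(abs(Z[...,1]+.03)<.1)
print('stand rect',cv2.minAreaRect(Z[m][:,:2].astype(np.float32)))
m=(Z[...,2]>.015)&(Z[...,2]<.03)&(abs(Z[...,0]-.3)<.1)&(abs(Z[...,1]+.28)<.1)
print('tray',cv2.minAreaRect(Z[m][:,:2].astype(np.float32)))
im=D['top']['p'];s=D['scene']['p']
def cr(im,u,v,w=24): return cv2.resize(im[v-w:v+w,u-w:u+w],(260,260),interpolation=cv2.INTER_CUBIC)
a=np.hstack([cr(im,u,v) for u,v in[(247,206),(275,176),(416,202)]]); b=np.hstack([cr(s,u,v) for u,v in[(259,263),(258,237),(356,190)]])
cv2.imwrite('pics/c1.png',np.vstack([a,b])[:,:,::-1])
E
```

```text
bench z -0.0004931138716856133
s1 top [0.524 0.265] [0.5235 0.2646] 0.0429 [0.5213 0.2679] 334 [None, 5.6, 6.8, 9.7, 11.3, 11.5, 5.9, 4.2]
s1 scene [0.524 0.265] [0.5241 0.2668] 0.0443 [0.5244 0.2672] 283 [None, 6.2, 8.0, 10.2, 12.9, 12.5, 3.4, 3.2]
s2 top [0.61  0.183] [0.6113 0.1824] 0.0441 [0.6101 0.1837] 335 [3.7, 12.3, 11.7, 10.4, 8.2, 7.3, 3.9, 3.9]
s2 scene [0.61  0.183] [0.6103 0.1828] 0.0442 [0.6084 0.1884] 229 [None, 13.3, 11.8, 11.2, 9.8, 7.8, 4.2, 3.8]
s3 top [ 0.524 -0.221] [ 0.525  -0.2227] 0.0435 [ 0.5231 -0.2207] 349 [3.3, 12.3, 12.0, 10.1, 8.3, 7.4, 3.7, 3.1]
s3 scene [ 0.524 -0.221] [ 0.5242 -0.2185] 0.0421 [ 0.5223 -0.2161] 147 [12.0, 11.3, 11.7, 10.2, 8.4, 8.3, 6.4, 4.1]
col top [0.662 0.019] [0.6616 0.0185] 0.0442 [0.6592 0.0198] 323 [3.8, 18.5, 19.8, 20.3, 20.0, 10.8, 3.3, 3.9]
col scene [0.662 0.019] [0.661  0.0207] 0.0421 [0.6585 0.0234] 222 [None, 19.7, 19.7, 20.4, 16.5, 20.6, None, 3.5]
cap [0.4559 0.0049 0.1079]
cap [0.4662 0.0047 0.1106]
cap [0.4744 0.0044 0.1053]
93 [0.4508096  0.0072334  0.10764191] [ 0.44033997 -0.01073688  0.08814934] [0.45933132 0.0257703  0.11215739]
stand rect ((0.3881245255470276, -0.001123577356338501), (0.14250297844409943, 0.14161965250968933), 0.4412229359149933)
tray ((0.3264221251010895, -0.2641165852546692), (0.07155641168355942, 0.1533375382423401), 32.04584503173828)
```

View pics/c1.png

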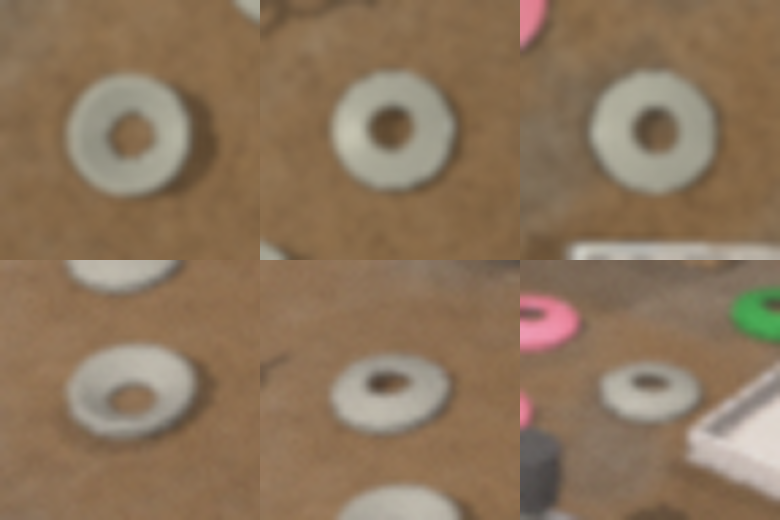

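Spring s1 (image 247,206) is hollow up. s2 (275,176) and s3 (416,202) are dome up, so the order is s2, s1, s3, then the collar. Next I'll refine the centres.

```bash
cat >> m.py <<'E'
def outline(n,p,x,y,r,z,dark=False,show=False):
    """grey-blob outline near world (x,y), cast onto plane z, circle centre (ellipse fit) """
    f,cx,cy,R,t=cam(n); q=R@np.array([x,y,z])+t; u,v=f*q[0]/q[2]+cx,f*q[1]/q[2]+cy
    w=int(f*r/q[2]*1.5)+2; u0,v0=int(u)-w,int(v)-w
    c=p[v0:v0+2*w,u0:u0+2*w].astype(int)
    m=((c.max(2)-c.min(2))<(30)).astype(np.uint8)
    k,lab,st,ce=cv2.connectedComponentsWithStats(m)
    i=1+np.argmax(st[1:,4]); cs,_=cv2.findContours((lab==i).astype(np.uint8),cv2.RETR_EXTERNAL,cv2.CHAIN_APPROX_NONE)
    k=max(cs,key=len)[:,0]+[u0,v0]
    W=np.array([ray(n,a,b,z)[:2] for a,b in k]).astype(np.float32)
    e=cv2.fitEllipse(W); return np.round(e[0],4),np.round(e[1],4)
E
python3 - <<'E'
from m import *
D={n:np.load(n+'0.npz') for n in('top','scene')}
C={n:cloud(n,D[n]['d']) for n in D}
for k,x,y,z in[('s1',.524,.266,.008),('s2',.610,.183,.0035),('s3',.524,-.221,.0035),('col',.661,.019,.01)]:
    for n in D: print(k,n,*outline(n,D[n]['p'],x,y,.034,z))
for n in D:
    Z=C[n]; near=(abs(Z[...,0]-.465)<.12)&(abs(Z[...,1])<.12)&(D[n]['d']>0)
    for nm,a,b in[('cap',.104,.112),('base',.013,.0195)]:
        P=Z[near&(Z[...,2]>a)&(Z[...,2]<b)]; print(n,nm,len(P),P.mean(0).round(4),cv2.minAreaRect(P[:,:2].astype(np.float32)))
    m=(Z[...,2]>.018)&(Z[...,2]<.026)&(abs(Z[...,0]-.39)<.12)&(abs(Z[...,1]+.25)<.12)
    print('tray',cv2.minAreaRect(Z[m][:,:2].astype(np.float32)))
E
```

```text
s1 top [0.5227 0.2664] [0.0615 0.064 ]
s1 scene [0.5252 0.2646] [0.0636 0.0682]
s2 top [0.6121 0.1824] [0.0613 0.064 ]
s2 scene [0.6142 0.1818] [0.064  0.0661]
s3 top [ 0.5256 -0.2223] [0.062 0.066]
s3 scene [ 0.5277 -0.224 ] [0.0629 0.07  ]
col top [0.6628 0.0183] [0.0621 0.0638]
col scene [0.6637 0.0168] [0.0634 0.0856]
top cap 150 [0.4578 0.0071 0.1082] ((0.45736974477767944, 0.006231044419109821), (0.033888813108205795, 0.034130558371543884), 88.67424011230469)
top base 1731 [0.4569 0.0067 0.0163] ((0.4802144765853882, -0.026848696172237396), (0.17350450158119202, 0.21398520469665527), 9.844474792480469)
tray ((0.3865007758140564, -0.24037136137485504), (0.1400427669286728, 0.15012560784816742), 87.2134780883789)
scene cap 76 [0.4602 0.0079 0.1086] ((0.4609934389591217, 0.006817042827606201), (0.032819461077451706, 0.038280557841062546), 36.9769287109375)
scene base 876 [0.4523 0.0166 0.0168] ((0.45942169427871704, 0.007962554693222046), (0.1411614865064621, 0.14329981803894043), 10.1812162399292)
tray ((0.3900377154350281, -0.23962287604808807), (0.14360840618610382, 0.1537235528230667), 87.0238037109375)
```

```bash
python3 -m creep '[{"x":0.02,"y":0.05,"wz":8},{"x":0.02,"y":0.05,"wz":8},{"x":0.025,"y":0.05,"wz":8},{"x":0.03,"y":0.05,"wz":8},{"x":0.03,"y":0.05,"wz":8},{"x":0.035,"y":0.05,"wz":8},{"x":0.035,"y":0.05,"wz":8},{"x":0.035,"y":0.05,"wz":8},{"x":0.035,"y":0.05,"wz":8},{"x":0.03,"y":0.05,"wz":4}]'; python3 -c "
from h import *
s=robot.read_state();print(s['q'],s['tool_pos'],cv2.Rodrigues(s['orientation'])[0])"
```

```text
[-1.41941756e+00  1.31085706e-01  1.48917746e+00 -2.13465050e-05
  1.52304747e+00 -8.53675079e-02] [ 0.1406762  -0.58272379  0.21768845] [[ 9.72106025e-01  2.34541676e-01 -2.80153091e-04]
 [ 2.34541810e-01 -9.72104555e-01  1.69512566e-03]
 [ 1.25239518e-04 -1.71354948e-03 -9.99998524e-01]]validation failed for argument at $[0]...
```

```bash
python3 -m creep '[{"x":0.02,"y":0.05,"z":0,"wx":0,"wy":0,"wz":8,"hand":0.093}]'
```

```text
t: 0.22
tool_pos: [0.1597, -0.5336, 0.2165]
orientation: [-3.083, -0.587, 0.001]
force: [1.3, 0.1, 0.4]
opening: 0.0933
```

```bash
python3 -m creep '[{"x":0.02,"y":0.05,"z":0,"wx":0,"wy":0,"wz":8,"hand":0.093},{"x":0.025,"y":0.05,"z":0,"wx":0,"wy":0,"wz":8,"hand":0.093},{"x":0.03,"y":0.05,"z":0,"wx":0,"wy":0,"wz":8,"hand":0.093},{"x":0.03,"y":0.05,"z":0,"wx":0,"wy":0,"wz":8,"hand":0.093},{"x":0.035,"y":0.05,"z":0,"wx":0,"wy":0,"wz":8,"hand":0.093},{"x":0.035,"y":0.05,"z":0,"wx":0,"wy":0,"wz":8,"hand":0.093},{"x":0.035,"y":0.05,"z":0,"wx":0,"wy":0,"wz":8,"hand":0.093},{"x":0.035,"y":0.05,"z":0,"wx":0,"wy":0,"wz":8,"hand":0.093},{"x":0.03,"y":0.05,"z":0,"wx":0,"wy":0,"wz":6,"hand":0.093},{"x":0,"y":0,"z":0,"wx":0,"wy":0,"wz":0,"hand":0.093}]' 55; cat > st.py <<'E'
from h import *
s=robot.read_state();R=cv2.Rodrigues(s['orientation'])[0]
print('q',s['q'].round(3),'p',s['tool_pos'].round(4),'z',R[:,2].round(3),'jaw',np.degrees(np.arctan2(R[1,1],R[0,1])).round(1),'F',s['force'].round(1),'T',s['wrist_torque'].round(2),'op',round(s['opening'],4),'t',s['t'])
E
python3 st.py
```

```text
t: 1.48
tool_pos: [0.4368, -0.0795, 0.2181]
orientation: [-2.181, -2.259, -0.001]
force: [-1.0, -0.5, 0.1]
opening: 0.0932
q [-2.970e-01 -3.040e-01  1.898e+00  1.000e-03  1.548e+00 -3.310e-01] p [ 0.4368 -0.0795  0.2181] z [-0.001  0.001 -1.   ] jaw 2.0 F [-1.  -0.5  0.1] T [-0.05 -0.06  0.04] op 0.0932 t 1.475
```

```bash
python3 -m creep '[{"x":0.011,"y":0.043,"z":0,"wx":0,"wy":0,"wz":0,"hand":0.093},{"x":0.011,"y":0.043,"z":0,"wx":0,"wy":0,"wz":0,"hand":0.093},{"x":0,"y":0,"z":-0.04,"wx":0,"wy":0,"wz":0,"hand":0.093},{"x":0,"y":0,"z":-0.04,"wx":0,"wy":0,"wz":0,"hand":0.093},{"x":0,"y":0,"z":-0.04,"wx":0,"wy":0,"wz":0,"hand":0.093},{"x":0,"y":0,"z":-0.024,"wx":0,"wy":0,"wz":0,"hand":0.093},{"x":0,"y":0,"z":0,"wx":0,"wy":0,"wz":0,"hand":0.093}]' 58; python3 - <<'E'
from h import *
for n in('top','scene'): p,d=shot(n); np.savez(n+'1.npz',p=p,d=d); globals()[n]=p
cv2.imwrite('pics/c2.png',np.hstack([cv2.resize(top[150:290,270:410],(390,390),interpolation=2),cv2.resize(scene[140:260,270:390],(390,390),interpolation=2)])[:,:,::-1])
E
python3 st.py
```

```text
t: 2.35
tool_pos: [0.4554, 0.002, 0.0724]
orientation: [-2.19, -2.247, 0.005]
force: [0.3, 1.2, 0.1]
opening: 0.0932
q [-0.107 -0.141  2.028 -0.     1.254 -0.134] p [0.4579 0.0021 0.0753] z [ 0. -0. -1.] jaw 1.5 F [1.  0.1 1.4] T [-0.09 -0.12  0.02] op 0.0933 t 2.45
```

View pics/c2.png

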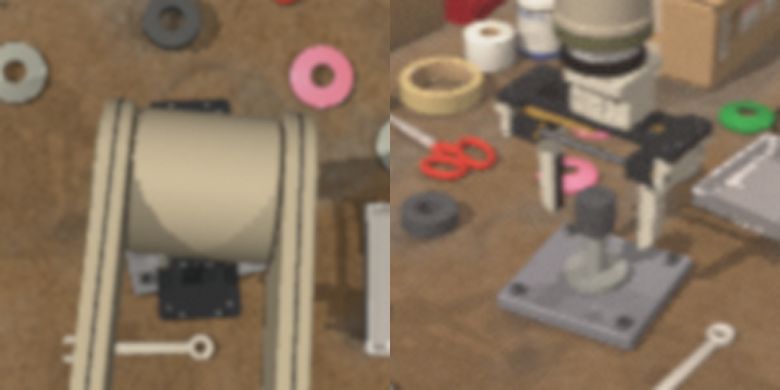

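The scene view shows the cap centred between the open fingers. I'll shift y by +5 mm and grip.

```bash
python3 -m creep '[{"x":0.001,"y":0.005,"z":0,"wx":0,"wy":0,"wz":0,"hand":0.093},{"x":0,"y":0,"z":0,"wx":0,"wy":0,"wz":0,"hand":0.06},{"x":0,"y":0,"z":0,"wx":0,"wy":0,"wz":0,"hand":0.04},{"x":0,"y":0,"z":0,"wx":0,"wy":0,"wz":0,"hand":0.03},{"x":0,"y":0,"z":0,"wx":0,"wy":0,"wz":0,"hand":0.03},{"x":0,"y":0,"z":0,"wx":0,"wy":0,"wz":0,"hand":0.03},{"x":0,"y":0,"z":0,"wx":0,"wy":0,"wz":0,"hand":0.03},{"x":0,"y":0,"z":0,"wx":0,"wy":0,"wz":0,"hand":0.03}]' 58; python3 st.py
```

```text
t: 3.45
tool_pos: [0.4598, 0.0077, 0.0748]
orientation: [2.19, 2.25, 0.002]
force: [4.8, 0.9, -3.7]
opening: 0.0351
q [-0.095 -0.137  2.025  0.     1.251 -0.122] p [0.4598 0.0077 0.0748] z [ 0.002 -0.    -1.   ] jaw 1.6 F [ 4.8  0.9 -3.7] T [ 0.01 -0.9   0.08] op 0.0351 t 3.45
```

```bash
python3 -m creep '[{"x":0,"y":0,"z":0.0004,"wx":0,"wy":0,"wz":9,"hand":0.03},{"x":0,"y":0,"z":0.0004,"wx":0,"wy":0,"wz":9,"hand":0.03},{"x":0,"y":0,"z":0.0004,"wx":0,"wy":0,"wz":9,"hand":0.03},{"x":0,"y":0,"z":0.0004,"wx":0,"wy":0,"wz":9,"hand":0.03},{"x":0,"y":0,"z":0.0004,"wx":0,"wy":0,"wz":9,"hand":0.03}]' 58; python3 st.py
python3 -m creep '[{"x":0,"y":0,"z":0.0004,"wx":0,"wy":0,"wz":-9,"hand":0.03},{"x":0,"y":0,"z":0.0004,"wx":0,"wy":0,"wz":-9,"hand":0.03},{"x":0,"y":0,"z":0.0004,"wx":0,"wy":0,"wz":-9,"hand":0.03},{"x":0,"y":0,"z":0.0004,"wx":0,"wy":0,"wz":-9,"hand":0.03},{"x":0,"y":0,"z":0.0004,"wx":0,"wy":0,"wz":-9,"hand":0.03}]' 58; python3 st.py
```

```text
t: 4.08
tool_pos: [0.4575, 0.0071, 0.0757]
orientation: [-1.155, -2.919, 0.003]
force: [-1.8, -4.3, -3.2]
opening: 0.0355
q [-9.600e-02 -1.390e-01  2.026e+00 -1.000e-03  1.257e+00 -9.130e-01] p [0.4575 0.0071 0.0757] z [-0.003 -0.001 -1.   ] jaw 46.8 F [-1.8 -4.3 -3.2] T [-0.96  0.27 -0.27] op 0.0355 t 4.075
t: 4.7
tool_pos: [0.4593, 0.0077, 0.0781]
orientation: [2.196, 2.245, 0.001]
force: [6.7, -0.3, -8.5]
opening: 0.0351
q [-0.095 -0.141  2.023 -0.     1.258 -0.117] p [0.4593 0.0077 0.0781] z [ 0.001 -0.    -1.   ] jaw 1.3 F [ 6.7 -0.3 -8.5] T [-0.12 -1.16  0.38] op 0.0351 t 4.7
```

```bash
python3 -m creep '[{"x":0,"y":0,"z":0.0004,"wx":0,"wy":0,"wz":9,"hand":0.03},{"x":0,"y":0,"z":0.0004,"wx":0,"wy":0,"wz":9,"hand":0.03},{"x":0,"y":0,"z":0.0004,"wx":0,"wy":0,"wz":9,"hand":0.03},{"x":0,"y":0,"z":0.0004,"wx":0,"wy":0,"wz":9,"hand":0.03},{"x":0,"y":0,"z":0.0004,"wx":0,"wy":0,"wz":9,"hand":0.03}]' 58; python3 st.py
python3 -m creep '[{"x":0,"y":0,"z":0.0004,"wx":0,"wy":0,"wz":-9,"hand":0.03},{"x":0,"y":0,"z":0.0004,"wx":0,"wy":0,"wz":-9,"hand":0.03},{"x":0,"y":0,"z":0.0004,"wx":0,"wy":0,"wz":-9,"hand":0.03},{"x":0,"y":0,"z":0.0004,"wx":0,"wy":0,"wz":-9,"hand":0.03},{"x":0,"y":0,"z":0.0004,"wx":0,"wy":0,"wz":-9,"hand":0.03}]' 58; python3 st.py; python3 -m creep '[{"x":0,"y":0,"z":0.0004,"wx":0,"wy":0,"wz":9,"hand":0.03},{"x":0,"y":0,"z":0.0004,"wx":0,"wy":0,"wz":9,"hand":0.03},{"x":0,"y":0,"z":0.0004,"wx":0,"wy":0,"wz":9,"hand":0.03},{"x":0,"y":0,"z":0.0004,"wx":0,"wy":0,"wz":9,"hand":0.03},{"x":0,"y":0,"z":0.0004,"wx":0,"wy":0,"wz":9,"hand":0.03}]' 58; python3 st.py
python3 -m creep '[{"x":0,"y":0,"z":0.0004,"wx":0,"wy":0,"wz":-9,"hand":0.03},{"x":0,"y":0,"z":0.0004,"wx":0,"wy":0,"wz":-9,"hand":0.03},{"x":0,"y":0,"z":0.0004,"wx":0,"wy":0,"wz":-9,"hand":0.03},{"x":0,"y":0,"z":0.0004,"wx":0,"wy":0,"wz":-9,"hand":0.03},{"x":0,"y":0,"z":0.0004,"wx":0,"wy":0,"wz":-9,"hand":0.03}]' 58; python3 st.py
python3 - <<'E'
from h import *
for n in('top','scene'): p,d=shot(n); np.savez(n+'1.npz',p=p,d=d); globals()[n]=p
cv2.imwrite('pics/c3.png',np.hstack([cv2.resize(top[150:290,270:410],(390,390),interpolation=2),cv2.resize(scene[160:250,290:380],(390,390),interpolation=2)])[:,:,::-1])
E
```

```text
t: 5.32
tool_pos: [0.457, 0.0069, 0.0793]
orientation: [-1.154, -2.918, 0.004]
force: [-4.1, -7.0, -4.6]
opening: 0.0356
q [-9.600e-02 -1.440e-01  2.023e+00 -2.000e-03  1.266e+00 -9.130e-01] p [0.457  0.0069 0.0793] z [-0.004 -0.001 -1.   ] jaw 46.8 F [-4.1 -7.  -4.6] T [-1.2   0.56 -0.33] op 0.0356 t 5.325
t: 5.95
tool_pos: [0.4593, 0.0075, 0.0821]
orientation: [2.196, 2.245, 0.001]
force: [7.8, -1.0, -8.4]
opening: 0.0357
q [-0.095 -0.147  2.02  -0.     1.267 -0.117] p [0.4593 0.0075 0.0821] z [ 0.001 -0.    -1.   ] jaw 1.3 F [ 7.8 -1.  -8.4] T [-0.12 -1.41  0.23] op 0.0357 t 5.95
t: 6.58
tool_pos: [0.4564, 0.0077, 0.0833]
orientation: [-1.153, -2.917, 0.003]
force: [-6.1, -5.8, -2.3]
opening: 0.0357
q [-9.500e-02 -1.490e-01  2.020e+00 -1.000e-03  1.276e+00 -9.130e-01] p [0.4564 0.0077 0.0833] z [-0.005  0.    -1.   ] jaw 46.9 F [-6.1 -5.8 -2.3] T [-0.89  0.93 -0.28] op 0.0357 t 6.575
t: 7.2
tool_pos: [0.4593, 0.0084, 0.0863]
orientation: [2.196, 2.246, 0.003]
force: [5.1, 3.3, -3.4]
opening: 0.0356
q [-9.400e-02 -1.520e-01  2.016e+00  1.000e-03  1.276e+00 -1.170e-01] p [0.4593 0.0084 0.0863] z [ 0.001  0.001 -1.   ] jaw 1.3 F [ 5.1  3.3 -3.4] T [ 0.55 -1.04  0.14] op 0.0356 t 7.2
```

View pics/c3.png

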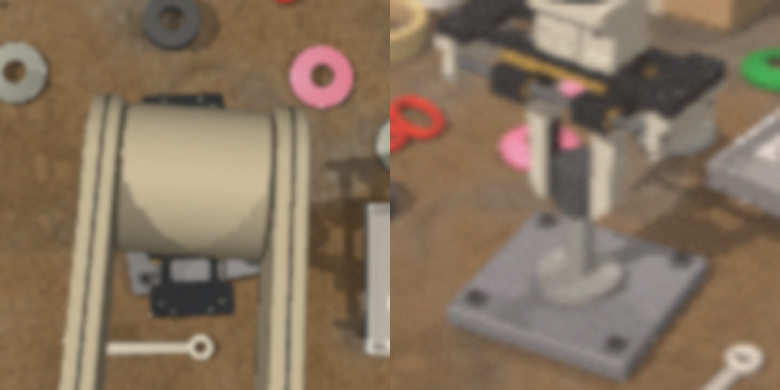

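The cap has risen along the arbor and the stand is still flat. Two more swings, with a slightly faster rise.

```bash
python3 -m creep '[{"x":0,"y":0,"z":0.0006,"wx":0,"wy":0,"wz":9,"hand":0.03},{"x":0,"y":0,"z":0.0006,"wx":0,"wy":0,"wz":9,"hand":0.03},{"x":0,"y":0,"z":0.0006,"wx":0,"wy":0,"wz":9,"hand":0.03},{"x":0,"y":0,"z":0.0006,"wx":0,"wy":0,"wz":9,"hand":0.03},{"x":0,"y":0,"z":0.0006,"wx":0,"wy":0,"wz":9,"hand":0.03}]' 58
python3 -m creep '[{"x":0,"y":0,"z":0.0008,"wx":0,"wy":0,"wz":-9,"hand":0.03},{"x":0,"y":0,"z":0.0008,"wx":0,"wy":0,"wz":-9,"hand":0.03},{"x":0,"y":0,"z":0.0008,"wx":0,"wy":0,"wz":-9,"hand":0.03},{"x":0,"y":0,"z":0.0008,"wx":0,"wy":0,"wz":-9,"hand":0.03},{"x":0,"y":0,"z":0.0008,"wx":0,"wy":0,"wz":-9,"hand":0.03}]' 58; python3 -m creep '[{"x":0,"y":0,"z":0.002,"wx":0,"wy":0,"wz":0,"hand":0.03},{"x":0,"y":0,"z":0.004,"wx":0,"wy":0,"wz":0,"hand":0.03},{"x":0,"y":0,"z":0.005,"wx":0,"wy":0,"wz":0,"hand":0.03},{"x":0,"y":0,"z":0.005,"wx":0,"wy":0,"wz":0,"hand":0.03},{"x":0,"y":0,"z":0.005,"wx":0,"wy":0,"wz":0,"hand":0.03}]' 58; python3 st.py
```

```text
t: 7.92
tool_pos: [0.4564, 0.0077, 0.0883]
orientation: [-1.15, -2.918, 0.003]
force: [-6.0, -0.6, -2.2]
opening: 0.0357
t: 8.55
tool_pos: [0.4583, 0.0076, 0.0934]
orientation: [-2.194, -2.248, 0.001]
force: [0.1, 0.1, -1.0]
opening: 0.0354
t: 9.18
tool_pos: [0.4589, 0.0077, 0.1151]
orientation: [2.19, 2.252, 0.0]
force: [0.3, 0.0, -0.4]
opening: 0.0356
q [-0.095 -0.185  1.99  -0.     1.336 -0.123] p [0.4589 0.0077 0.1151] z [ 0. -0. -1.] jaw 1.6 F [ 0.3  0.  -0.4] T [-0.04 -0.07  0.01] op 0.0356 t 9.175
```

```bash
python3 -m creep '[{"x":0,"y":-0.01,"z":0.02,"wx":0,"wy":0,"wz":0,"hand":0.03},{"x":-0.013,"y":-0.03,"z":0,"wx":0,"wy":0,"wz":0,"hand":0.03},{"x":-0.013,"y":-0.04,"z":0,"wx":0,"wy":0,"wz":0,"hand":0.03},{"x":-0.013,"y":-0.04,"z":0,"wx":0,"wy":0,"wz":0,"hand":0.03},{"x":-0.013,"y":-0.04,"z":0,"wx":0,"wy":0,"wz":0,"hand":0.03},{"x":-0.013,"y":-0.04,"z":0,"wx":0,"wy":0,"wz":0,"hand":0.03},{"x":-0.007,"y":-0.04,"z":0,"wx":0,"wy":0,"wz":0,"hand":0.03},{"x":0,"y":-0.01,"z":0,"wx":0,"wy":0,"wz":0,"hand":0.03},{"x":0,"y":0,"z":0,"wx":0,"wy":0,"wz":0,"hand":0.03}]' 58; python3 st.py
```

```text
t: 10.3
tool_pos: [0.3868, -0.2424, 0.1347]
orientation: [-2.192, -2.25, -0.0]
force: [-0.8, 0.6, -2.1]
opening: 0.0352
q [-0.673 -0.212  1.976  0.     1.378 -0.699] p [ 0.3868 -0.2424  0.1347] z [-0.  0. -1.] jaw 1.5 F [-0.8  0.6 -2.1] T [-0.04 -0.09  0.  ] op 0.0352 t 10.3
```

```bash
python3 -m creep '[{"x":0,"y":0,"z":-0.03,"wx":0,"wy":0,"wz":0,"hand":0.03},{"x":0,"y":0,"z":-0.04,"wx":0,"wy":0,"wz":0,"hand":0.03},{"x":0,"y":0,"z":-0.03,"wx":0,"wy":0,"wz":0,"hand":0.03},{"x":0,"y":0,"z":-0.015,"wx":0,"wy":0,"wz":0,"hand":0.03},{"x":0,"y":0,"z":-0.004,"wx":0,"wy":0,"wz":0,"hand":0.03},{"x":0,"y":0,"z":0,"wx":0,"wy":0,"wz":0,"hand":0.03}]' 58; python3 st.py;python3 -m creep '[{"x":0,"y":0,"z":-0.002,"wx":0,"wy":0,"wz":0,"hand":0.03},{"x":0,"y":0,"z":-0.002,"wx":0,"wy":0,"wz":0,"hand":0.03}]' 58;  python3 st.py
```

```text
t: 11.05
tool_pos: [0.3875, -0.2424, 0.0165]
orientation: [2.19, 2.251, 0.0]
force: [0.9, 0.2, -1.2]
opening: 0.0354
q [-0.671 -0.054  2.067  0.     1.127 -0.699] p [ 0.3875 -0.2424  0.0165] z [ 0.001 -0.001 -1.   ] jaw 1.6 F [ 0.9  0.2 -1.2] T [-0.08 -0.16 -0.02] op 0.0354 t 11.05
t: 11.3
tool_pos: [0.3874, -0.2428, 0.0124]
orientation: [2.19, 2.25, 0.0]
force: [0.2, 0.1, -1.4]
opening: 0.0356
q [-0.672 -0.047  2.069  0.     1.118 -0.699] p [ 0.3874 -0.2428  0.0124] z [ 0.001 -0.001 -1.   ] jaw 1.6 F [ 0.2  0.1 -1.4] T [-0.04 -0.05  0.02] op 0.0356 t 11.3
```

```bash
python3 -m creep '[{"x":0,"y":0,"z":-0.0015,"wx":0,"wy":0,"wz":0,"hand":0.03},{"x":0,"y":0,"z":-0.0015,"wx":0,"wy":0,"wz":0,"hand":0.03}]' 58;  python3 -m creep '[{"x":0,"y":0,"z":-0.001,"wx":0,"wy":0,"wz":0,"hand":0.03},{"x":0,"y":0,"z":0,"wx":0,"wy":0,"wz":0,"hand":0.03}]' 58
```

```text
t: 11.55
tool_pos: [0.3867, -0.2423, 0.0086]
orientation: [-2.191, -2.251, 0.0]
force: [0.2, 0.5, -1.5]
opening: 0.0356
t: 11.8
tool_pos: [0.3867, -0.2422, 0.0075]
orientation: [-2.191, -2.251, 0.0]
force: [-0.3, -0.2, -0.6]
opening: 0.0354
```

```bash
python3 -m creep '[{"x":0,"y":0,"z":-0.0007,"wx":0,"wy":0,"wz":0,"hand":0.03},{"x":0,"y":0,"z":0,"wx":0,"wy":0,"wz":0,"hand":0.04},{"x":0,"y":0,"z":0,"wx":0,"wy":0,"wz":0,"hand":0.06},{"x":0,"y":0,"z":0,"wx":0,"wy":0,"wz":0,"hand":0.06},{"x":0,"y":0,"z":0.03,"wx":0,"wy":0,"wz":0,"hand":0.06},{"x":0,"y":0,"z":0.04,"wx":0,"wy":0,"wz":0,"hand":0.06},{"x":0,"y":0,"z":0.04,"wx":0,"wy":0,"wz":0,"hand":0.093},{"x":0,"y":0,"z":0.05,"wx":0,"wy":0,"wz":0,"hand":0.093},{"x":0,"y":-0.05,"z":0,"wx":0,"wy":0,"wz":0,"hand":0.093},{"x":0,"y":0,"z":0,"wx":0,"wy":0,"wz":0,"hand":0.093}]' 50; python3 st.py
cat > meas.py <<'E'
from m import *
D={}
import sys
for n in('top','scene'): D[n]=shot(n)
np.savez('now.npz',t=D['top'][0],s=D['scene'][0])
C={n:cloud(n,D[n][1]) for n in D}
for k,x,y,z in[('s1',.5235,.266,.008),('s2',.613,.182,.0035),('s3',.5265,-.223,.0035),('col',.6625,.0185,.01)]:
  if k in sys.argv[1:]:
    for n in D:
        try: print(k,n,*outline(n,D[n][0],x,y,.034,z))
        except Exception as e: print(k,n,e)
for n in D:
    Z=C[n]; near=(abs(Z[...,0]-.458)<.03)&(abs(Z[...,1]-.007)<.03)&(D[n][1]>0)
    P=Z[near&(Z[...,2]>.082)&(Z[...,2]<.1)]; 
    if len(P)>3: print(n,'tip',len(P),P.mean(0).round(4),P.min(0).round(4),P.max(0).round(4))
E
python3 meas.py s1 s2 s3 col; python3 - <<'E'
from h import *
d=np.load('now.npz');top,scene=d['t'],d['s']
cv2.imwrite('pics/c4.png',np.hstack([cv2.resize(top[140:290,230:470],(480,300),interpolation=2),cv2.resize(scene[170:250,290:410],(450,300),interpolation=2)[:,:320]])[:,:,::-1])
E
```

```text
t: 13.05
tool_pos: [0.387, -0.2948, 0.168]
orientation: [2.191, 2.248, -0.001]
force: [-0.3, -0.2, -0.4]
opening: 0.0925
q [-7.560e-01 -1.540e-01  1.864e+00 -1.000e-03  1.430e+00 -7.810e-01] p [ 0.387  -0.2948  0.168 ] z [ 0.001 -0.002 -1.   ] jaw 1.5 F [-0.3 -0.2 -0.4] T [-0.08 -0.05 -0.02] op 0.0925 t 13.05
s1 top [0.5227 0.2657] [0.0623 0.0653]
s1 scene [0.5252 0.2645] [0.0642 0.0686]
s2 top [0.6121 0.1826] [0.0622 0.0637]
s2 scene [0.6139 0.1815] [0.0632 0.0664]
s3 top [ 0.5255 -0.2222] [0.0622 0.0661]
s3 scene [ 0.5276 -0.2236] [0.0625 0.069 ]
col top [0.6627 0.0183] [0.0625 0.0637]
col scene [0.6642 0.0168] [0.0624 0.0859]
top tip 46 [0.4571 0.007  0.0909] [ 0.4463 -0.001   0.0832] [0.4677 0.0153 0.0962]
scene tip 35 [0.458  0.0092 0.0895] [ 0.4498 -0.0027  0.0821] [0.4711 0.0177 0.0947]
```

View pics/c4.png

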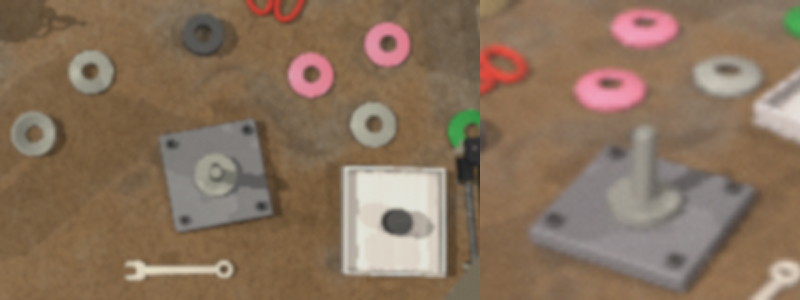

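The cap is in the tray (397,222), the arbor is bare, and nothing has moved. Next I'll pick s2 (dome up).

```bash
python3 -m creep '[{"x":0.012,"y":0.03,"z":0.01,"wx":0,"wy":0,"wz":0,"hand":0.093},{"x":0.024,"y":0.05,"z":0,"wx":0,"wy":0,"wz":0,"hand":0.093},{"x":0.024,"y":0.05,"z":0,"wx":0,"wy":0,"wz":0,"hand":0.093},{"x":0.024,"y":0.05,"z":0,"wx":0,"wy":0,"wz":0,"hand":0.093},{"x":0.024,"y":0.05,"z":0,"wx":0,"wy":0,"wz":0,"hand":0.093},{"x":0.024,"y":0.05,"z":0,"wx":0,"wy":0,"wz":0,"hand":0.093},{"x":0.024,"y":0.05,"z":0,"wx":0,"wy":0,"wz":0,"hand":0.093},{"x":0.024,"y":0.05,"z":0,"wx":0,"wy":0,"wz":0,"hand":0.093},{"x":0.024,"y":0.05,"z":0,"wx":0,"wy":0,"wz":0,"hand":0.093},{"x":0.012,"y":0.04,"z":0,"wx":0,"wy":0,"wz":0,"hand":0.093}]' 50; python3 -m creep '[{"x":0.01,"y":0.008,"z":-0.02,"wx":0,"wy":0,"wz":0,"hand":0.093},{"x":0,"y":0,"z":-0.03,"wx":0,"wy":0,"wz":0,"hand":0.093},{"x":0,"y":0,"z":-0.03,"wx":0,"wy":0,"wz":0,"hand":0.093},{"x":0,"y":0,"z":-0.03,"wx":0,"wy":0,"wz":0,"hand":0.093},{"x":0,"y":0,"z":0,"wx":0,"wy":0,"wz":0,"hand":0.093}]' 50;python3 st.py
```

```text
t: 14.4
tool_pos: [0.6023, 0.1807, 0.1761]
orientation: [-2.188, -2.253, 0.001]
force: [0.6, 0.4, -0.7]
opening: 0.0929
t: 15.02
tool_pos: [0.6091, 0.1859, 0.0631]
orientation: [-2.187, -2.249, 0.01]
force: [-1.0, 0.1, -0.5]
opening: 0.0927
q [0.216 0.353 1.52  0.    1.276 0.187] p [0.6091 0.1859 0.0631] z [-0.007 -0.001 -1.   ] jaw 1.6 F [-1.   0.1 -0.5] T [ 0.02 -0.08  0.04] op 0.0927 t 15.025
```

```bash
python3 -m creep '[{"x":0.003,"y":-0.0035,"z":-0.02,"wx":0,"wy":0,"wz":0,"hand":0.093},{"x":0,"y":0,"z":-0.02,"wx":0,"wy":0,"wz":0,"hand":0.093},{"x":0,"y":0,"z":-0.014,"wx":0,"wy":0,"wz":0,"hand":0.093},{"x":0,"y":0,"z":0,"wx":0,"wy":0,"wz":0,"hand":0.093}]' 50;python3 st.py; python3 -m creep '[{"x":0,"y":0,"z":0,"wx":0,"wy":0,"wz":0,"hand":0.093}]';  python3 st.py
```

```text
t: 15.52
tool_pos: [0.6143, 0.1819, 0.0109]
orientation: [-2.19, -2.25, 0.004]
force: [-0.4, -0.6, -1.4]
opening: 0.0931
q [0.208 0.421 1.538 0.    1.186 0.181] p [0.6143 0.1819 0.0109] z [-0.003 -0.001 -1.   ] jaw 1.6 F [-0.4 -0.6 -1.4] T [-0.04 -0.09  0.04] op 0.0931 t 15.525
t: 15.65
tool_pos: [0.6161, 0.1823, 0.0134]
orientation: [2.191, 2.251, 0.001]
force: [0.4, -0.1, -0.0]
opening: 0.0929
q [0.208 0.419 1.535 0.    1.186 0.181] p [0.6161 0.1823 0.0134] z [ 0.001  0.    -1.   ] jaw 1.6 F [ 0.4 -0.1 -0. ] T [-0.06 -0.09  0.01] op 0.0929 t 15.65
```

```bash
python3 -m creep '[{"x":-0.003,"y":0,"z":-0.005,"wx":0,"wy":0,"wz":0,"hand":0.093},{"x":0,"y":0,"z":-0.005,"wx":0,"wy":0,"wz":0,"hand":0.08},{"x":0,"y":0,"z":0,"wx":0,"wy":0,"wz":0,"hand":0.07},{"x":0,"y":0,"z":0,"wx":0,"wy":0,"wz":0,"hand":0.06},{"x":0,"y":0,"z":0,"wx":0,"wy":0,"wz":0,"hand":0.055},{"x":0,"y":0,"z":0,"wx":0,"wy":0,"wz":0,"hand":0.055},{"x":0,"y":0,"z":0,"wx":0,"wy":0,"wz":0,"hand":0.055}]' 40; python3 st.py
```

```text
t: 16.52
tool_pos: [0.6129, 0.1823, 0.003]
orientation: [2.191, 2.252, 0.0]
force: [0.4, 0.2, -0.2]
opening: 0.0633
q [0.209 0.426 1.548 0.    1.167 0.182] p [0.6129 0.1823 0.003 ] z [ 0.  0. -1.] jaw 1.6 F [ 0.4  0.2 -0.2] T [ 0.   -0.16 -0.01] op 0.0633 t 16.525
```

```bash
python3 -m creep '[{"x":0,"y":0,"z":0.01,"wx":0,"wy":0,"wz":0,"hand":0.055},{"x":0,"y":0,"z":0.03,"wx":0,"wy":0,"wz":0,"hand":0.055},{"x":0,"y":0,"z":0.04,"wx":0,"wy":0,"wz":0,"hand":0.055},{"x":-0.01,"y":-0.01,"z":0.04,"wx":0,"wy":0,"wz":0,"hand":0.055},{"x":-0.035,"y":-0.04,"z":0,"wx":0,"wy":0,"wz":0,"hand":0.055},{"x":-0.035,"y":-0.04,"z":0,"wx":0,"wy":0,"wz":0,"hand":0.055},{"x":-0.035,"y":-0.04,"z":0,"wx":0,"wy":0,"wz":0,"hand":0.055},{"x":-0.03,"y":-0.03,"z":0,"wx":0,"wy":0,"wz":0,"hand":0.055},{"x":-0.01,"y":-0.015,"z":0,"wx":0,"wy":0,"wz":0,"hand":0.055},{"x":0,"y":0,"z":0,"wx":0,"wy":0,"wz":0,"hand":0.055}]' 40; python3 -m creep '[{"x":0,"y":0,"z":0,"wx":0,"wy":0,"wz":0,"hand":0.055}]'; python3 st.py
```

```text
t: 17.77
tool_pos: [0.4582, 0.0067, 0.1237]
orientation: [2.192, 2.249, 0.002]
force: [-0.1, 0.2, -0.7]
opening: 0.063
t: 17.9
tool_pos: [0.4588, 0.0078, 0.1234]
orientation: [2.19, 2.251, 0.002]
force: [-0.0, -0.2, -1.4]
opening: 0.063
q [-0.095 -0.195  1.983  0.     1.353 -0.123] p [0.4588 0.0078 0.1234] z [ 0.001  0.    -1.   ] jaw 1.6 F [-0.  -0.2 -1.4] T [-0.01 -0.13  0.02] op 0.063 t 17.9
```

```bash
python3 - <<'E'
from h import *
p,d=shot('scene'); cv2.imwrite('pics/c5.png',cv2.resize(p[150:250,280:400],(720,600),interpolation=2)[:,:,::-1])
E
```

```text
(no output)
```

View pics/c5.png

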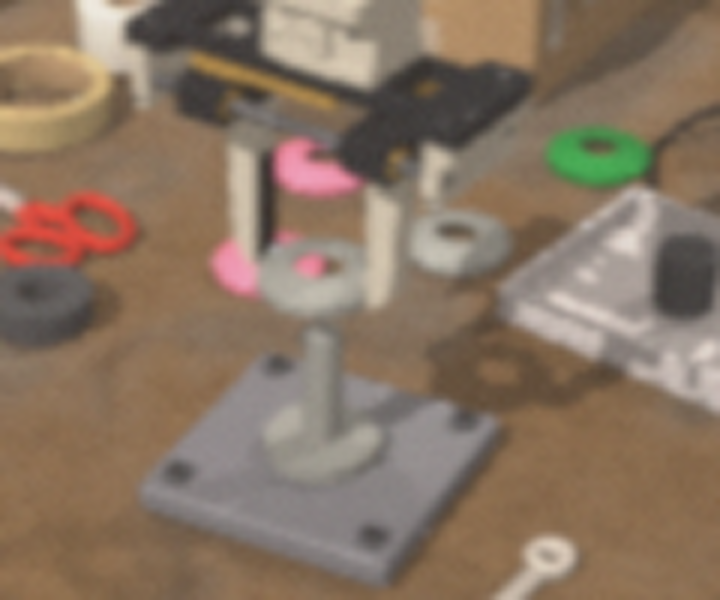

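The ring is almost centred over the arbor (317 against 322 in the crop), so I'll nudge it slightly and lower it in small steps.

```bash
python3 -m creep '[{"x":-0.001,"y":-0.0005,"z":-0.02,"wx":0,"wy":0,"wz":0,"hand":0.055},{"x":0,"y":0,"z":-0.008,"wx":0,"wy":0,"wz":0,"hand":0.055},{"x":0,"y":0,"z":-0.004,"wx":0,"wy":0,"wz":0,"hand":0.055},{"x":0,"y":0,"z":-0.004,"wx":0,"wy":0,"wz":0,"hand":0.055},{"x":0,"y":0,"z":0,"wx":0,"wy":0,"wz":0,"hand":0.055}]' 40; python3 st.py; python3 -m creep '[{"x":0,"y":0,"z":-0.005,"wx":0,"wy":0,"wz":0,"hand":0.055},{"x":0,"y":0,"z":-0.005,"wx":0,"wy":0,"wz":0,"hand":0.055},{"x":0,"y":0,"z":0,"wx":0,"wy":0,"wz":0,"hand":0.055}]' 40; python3 st.py
```

```text
t: 18.58
tool_pos: [0.4568, 0.0068, 0.087]
orientation: [-2.191, -2.252, 0.0]
force: [-0.6, -0.9, -0.7]
opening: 0.0633
q [-0.097 -0.159  2.021  0.     1.279 -0.125] p [0.4568 0.0068 0.087 ] z [-0.  0. -1.] jaw 1.6 F [-0.6 -0.9 -0.7] T [-0.07 -0.1   0.05] op 0.0633 t 18.575
t: 18.95
tool_pos: [0.4573, 0.0066, 0.0768]
orientation: [2.19, 2.251, 0.001]
force: [5.2, -0.8, -3.2]
opening: 0.063
q [-0.098 -0.145  2.029 -0.     1.256 -0.125] p [0.4573 0.0066 0.0768] z [ 0.001 -0.    -1.   ] jaw 1.6 F [ 5.2 -0.8 -3.2] T [-0.23 -0.98  0.01] op 0.063 t 18.95
```

```bash
python3 -m creep '[{"x":0.0015,"y":0,"z":0,"wx":0,"wy":0,"wz":0,"hand":0.055},{"x":0,"y":0,"z":0,"wx":0,"wy":0,"wz":0,"hand":0.055}]' 40; python3 st.py; python3 -m creep '[{"x":0,"y":0,"z":-0.008,"wx":0,"wy":0,"wz":0,"hand":0.055},{"x":0,"y":0,"z":-0.008,"wx":0,"wy":0,"wz":0,"hand":0.055},{"x":0,"y":0,"z":0,"wx":0,"wy":0,"wz":0,"hand":0.055}]' 40; python3 st.py
```

```text
t: 19.2
tool_pos: [0.4579, 0.0068, 0.0768]
orientation: [-2.19, -2.251, 0.001]
force: [-0.6, -1.2, -0.9]
opening: 0.0632
q [-0.097 -0.141  2.026  0.     1.258 -0.125] p [0.4579 0.0068 0.0768] z [-0.001  0.    -1.   ] jaw 1.6 F [-0.6 -1.2 -0.9] T [-0.07 -0.08 -0.07] op 0.0632 t 19.2
t: 19.58
tool_pos: [0.4571, 0.0069, 0.0596]
orientation: [-2.189, -2.25, 0.002]
force: [-0.4, -0.3, -1.8]
opening: 0.0628
q [-0.097 -0.118  2.039 -0.     1.223 -0.125] p [0.4571 0.0069 0.0596] z [-0.003  0.    -1.   ] jaw 1.6 F [-0.4 -0.3 -1.8] T [-0.02 -0.07 -0.02] op 0.0628 t 19.575
```

```bash
python3 -m creep '[{"x":0.0005,"y":0,"z":-0.01,"wx":0,"wy":0,"wz":0,"hand":0.055},{"x":0,"y":0,"z":-0.01,"wx":0,"wy":0,"wz":0,"hand":0.055},{"x":0,"y":0,"z":-0.006,"wx":0,"wy":0,"wz":0,"hand":0.055},{"x":0,"y":0,"z":-0.002,"wx":0,"wy":0,"wz":0,"hand":0.055},{"x":0,"y":0,"z":0,"wx":0,"wy":0,"wz":0,"hand":0.055}]' 40; python3 -m creep '[{"x":0,"y":0,"z":-0.001,"wx":0,"wy":0,"wz":0,"hand":0.055},{"x":0,"y":0,"z":0,"wx":0,"wy":0,"wz":0,"hand":0.055}]' 40;  python3 st.py
```

```text
t: 20.2
tool_pos: [0.4587, 0.0067, 0.0329]
orientation: [-2.191, -2.251, 0.0]
force: [-0.3, 0.5, -1.1]
opening: 0.0632
t: 20.45
tool_pos: [0.4589, 0.0067, 0.0321]
orientation: [2.191, 2.251, 0.0]
force: [-0.8, -0.0, -1.1]
opening: 0.0633
q [-0.097 -0.074  2.054 -0.     1.161 -0.124] p [0.4589 0.0067 0.0321] z [ 0. -0. -1.] jaw 1.6 F [-0.8 -0.  -1.1] T [-0.06 -0.08 -0.  ] op 0.0633 t 20.45
```

```bash
python3 -m creep '[{"x":-0.0005,"y":0.0005,"z":-0.0015,"wx":0,"wy":0,"wz":0,"hand":0.055},{"x":0,"y":0,"z":-0.001,"wx":0,"wy":0,"wz":0,"hand":0.055},{"x":0,"y":0,"z":0,"wx":0,"wy":0,"wz":0,"hand":0.055}]' 40;  python3 st.py; python3 -m creep '[{"x":0,"y":0,"z":0,"wx":0,"wy":0,"wz":0,"hand":0.07},{"x":0,"y":0,"z":0,"wx":0,"wy":0,"wz":0,"hand":0.085},{"x":0,"y":0,"z":0,"wx":0,"wy":0,"wz":0,"hand":0.085},{"x":0,"y":0,"z":0.02,"wx":0,"wy":0,"wz":0,"hand":0.085},{"x":0,"y":0,"z":0.04,"wx":0,"wy":0,"wz":0,"hand":0.093},{"x":0,"y":0,"z":0.04,"wx":0,"wy":0,"wz":0,"hand":0.093},{"x":0,"y":0,"z":0.03,"wx":0,"wy":0,"wz":0,"hand":0.093},{"x":0.01,"y":0.05,"z":0,"wx":0,"wy":0,"wz":0,"hand":0.093},{"x":0.01,"y":0.05,"z":0,"wx":0,"wy":0,"wz":0,"hand":0.093},{"x":0.01,"y":0.05,"z":0,"wx":0,"wy":0,"wz":0,"hand":0.093}]';python3 -m creep '[{"x":0.01,"y":0.05,"z":0,"wx":0,"wy":0,"wz":0,"hand":0.093},{"x":0.01,"y":0.04,"z":0,"wx":0,"wy":0,"wz":0,"hand":0.093},{"x":0,"y":0,"z":0,"wx":0,"wy":0,"wz":0,"hand":0.093},{"x":0,"y":0,"z":0,"wx":0,"wy":0,"wz":0,"hand":0.093}]' 40;  python3 st.py; python3 meas.py s1 s3 col; python3 - <<'E'
from h import *
d=np.load('now.npz');top,scene=d['t'],d['s']
cv2.imwrite('pics/c6.png',np.hstack([cv2.resize(top[140:290,230:470],(480,300),interpolation=2),cv2.resize(scene[170:250,290:410],(450,300),interpolation=2)[:,:320]])[:,:,::-1])
E
```

```text
t: 20.82
tool_pos: [0.4581, 0.0073, 0.0293]
orientation: [-2.191, -2.251, 0.0]
force: [0.1, 0.7, -0.6]
opening: 0.0633
q [-0.096 -0.071  2.057  0.     1.156 -0.124] p [0.4581 0.0073 0.0293] z [-0.  0. -1.] jaw 1.6 F [ 0.1  0.7 -0.6] T [-0.05 -0.03 -0.02] op 0.0633 t 20.825
t: 22.08
tool_pos: [0.4887, 0.1587, 0.1598]
orientation: [2.191, 2.251, 0.001]
force: [0.8, -0.5, 0.2]
opening: 0.093
t: 22.58
tool_pos: [0.508, 0.2469, 0.1591]
orientation: [2.19, 2.252, -0.001]
force: [0.0, -0.2, -0.1]
opening: 0.093
q [ 0.362  0.072  1.66  -0.     1.41   0.334] p [0.508  0.2469 0.1591] z [-0.001 -0.001 -1.   ] jaw 1.6 F [ 0.  -0.2 -0.1] T [-0.04 -0.11  0.01] op 0.093 t 22.575
s1 top [0.5283 0.2821] [0.077 0.118]
s1 scene [0.5249 0.2647] [0.0635 0.0678]
s3 top [ 0.5256 -0.2223] [0.0621 0.066 ]
s3 scene [ 0.5279 -0.224 ] [0.0625 0.0699]
col top [ 0.6719 -0.0101] [0.0507 0.0642]
col scene [ 0.6915 -0.006 ] [0.1035 0.1976]
top tip 46 [0.4571 0.007  0.0907] [ 0.4464 -0.0009  0.0836] [0.4677 0.0153 0.0952]
scene tip 33 [0.4577 0.0085 0.0898] [ 0.4481 -0.0012  0.0826] [0.4701 0.0181 0.0948]
```

View pics/c6.png

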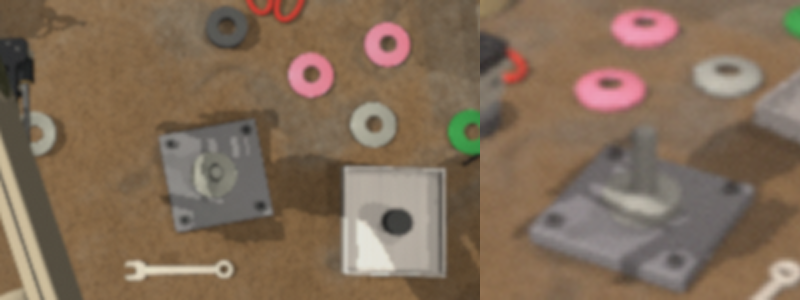

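The collar was knocked, and now sits near top pixel (344,153). s1 is in place and spring s2 sits dome up on the seat. Next is s1.

```bash
python3 -m creep '[{"x":0.016,"y":0.019,"z":-0.02,"wx":0,"wy":0,"wz":0,"hand":0.093},{"x":0,"y":0,"z":-0.04,"wx":0,"wy":0,"wz":0,"hand":0.093},{"x":0,"y":0,"z":-0.04,"wx":0,"wy":0,"wz":0,"hand":0.093},{"x":0,"y":0,"z":-0.03,"wx":0,"wy":0,"wz":0,"hand":0.093},{"x":0,"y":0,"z":0,"wx":0,"wy":0,"wz":0,"hand":0.093},{"x":0,"y":0,"z":0,"wx":0,"wy":0,"wz":0,"hand":0.093}]' 40;  python3 st.py
```

```text
t: 23.42
tool_pos: [0.5253, 0.266, 0.031]
orientation: [2.191, 2.25, 0.002]
force: [-0.3, 0.7, 0.3]
opening: 0.0924
q [ 0.382  0.265  1.693 -0.     1.182  0.355] p [0.5253 0.266  0.031 ] z [ 0.002  0.001 -1.   ] jaw 1.5 F [-0.3  0.7  0.3] T [-0.09 -0.16  0.01] op 0.0924 t 23.425
```

```bash
python3 -m creep '[{"x":-0.0013,"y":-0.0003,"z":-0.013,"wx":0,"wy":0,"wz":0,"hand":0.093},{"x":0,"y":0,"z":-0.012,"wx":0,"wy":0,"wz":0,"hand":0.09},{"x":0,"y":0,"z":0,"wx":0,"wy":0,"wz":0,"hand":0.08},{"x":0,"y":0,"z":0,"wx":0,"wy":0,"wz":0,"hand":0.07},{"x":0,"y":0,"z":0,"wx":0,"wy":0,"wz":0,"hand":0.06},{"x":0,"y":0,"z":0,"wx":0,"wy":0,"wz":0,"hand":0.055},{"x":0,"y":0,"z":0,"wx":0,"wy":0,"wz":0,"hand":0.055},{"x":0,"y":0,"z":0,"wx":0,"wy":0,"wz":0,"hand":0.055}]' 40;  python3 st.py
```

```text
t: 24.42
tool_pos: [0.5233, 0.2661, 0.0048]
orientation: [2.191, 2.251, 0.001]
force: [1.4, 0.7, 1.2]
opening: 0.0643
q [0.383 0.298 1.707 0.    1.136 0.356] p [0.5233 0.2661 0.0048] z [ 0.001  0.    -1.   ] jaw 1.6 F [1.4 0.7 1.2] T [ 0.06 -0.13  0.03] op 0.0643 t 24.425
```

```bash
python3 -m creep '[{"x":0,"y":0,"z":0.01,"wx":0,"wy":0,"wz":0,"hand":0.055},{"x":0,"y":0,"z":0.03,"wx":0,"wy":0,"wz":0,"hand":0.055},{"x":0,"y":0,"z":0.04,"wx":0,"wy":0,"wz":0,"hand":0.055},{"x":-0.005,"y":-0.03,"z":0.04,"wx":0,"wy":0,"wz":0,"hand":0.055},{"x":-0.013,"y":-0.045,"z":0,"wx":0,"wy":0,"wz":0,"hand":0.055},{"x":-0.013,"y":-0.045,"z":0,"wx":0,"wy":0,"wz":0,"hand":0.055},{"x":-0.013,"y":-0.045,"z":0,"wx":0,"wy":0,"wz":0,"hand":0.055},{"x":-0.013,"y":-0.045,"z":0,"wx":0,"wy":0,"wz":0,"hand":0.055},{"x":-0.008,"y":-0.035,"z":0,"wx":0,"wy":0,"wz":0,"hand":0.055},{"x":0,"y":-0.013,"z":0,"wx":0,"wy":0,"wz":0,"hand":0.055}]' 40; python3 -m creep '[{"x":0,"y":0,"z":0,"wx":0,"wy":0,"wz":0,"hand":0.055},{"x":0,"y":0,"z":0,"wx":0,"wy":0,"wz":0,"hand":0.055}]'; python3 st.py
```

```text
t: 25.68
tool_pos: [0.4576, 0.0064, 0.1249]
orientation: [2.193, 2.249, 0.0]
force: [0.2, 0.5, -1.4]
opening: 0.0641
t: 25.92
tool_pos: [0.4582, 0.0089, 0.1246]
orientation: [-2.19, -2.252, -0.001]
force: [-0.1, 0.8, -2.3]
opening: 0.0643
q [-0.093 -0.197  1.982  0.     1.356 -0.121] p [0.4582 0.0089 0.1246] z [ 0.  0. -1.] jaw 1.6 F [-0.1  0.8 -2.3] T [-0.07 -0.09  0.05] op 0.0643 t 25.925
```

```bash
python3 -m creep '[{"x":0,"y":-0.001,"z":-0.02,"wx":0,"wy":0,"wz":0,"hand":0.055},{"x":0,"y":0,"z":-0.008,"wx":0,"wy":0,"wz":0,"hand":0.055},{"x":0,"y":0,"z":-0.004,"wx":0,"wy":0,"wz":0,"hand":0.055},{"x":0,"y":0,"z":-0.004,"wx":0,"wy":0,"wz":0,"hand":0.055},{"x":0,"y":0,"z":0,"wx":0,"wy":0,"wz":0,"hand":0.055}]' 40; python3 st.py; python3 -m creep '[{"x":0,"y":0,"z":-0.005,"wx":0,"wy":0,"wz":0,"hand":0.055},{"x":0,"y":0,"z":-0.005,"wx":0,"wy":0,"wz":0,"hand":0.055},{"x":0,"y":0,"z":0,"wx":0,"wy":0,"wz":0,"hand":0.055}]' 40; python3 st.py
```

```text
t: 26.55
tool_pos: [0.4582, 0.0071, 0.0885]
orientation: [2.191, 2.252, 0.0]
force: [0.5, -0.1, -0.0]
opening: 0.0641
q [-0.097 -0.157  2.017  0.     1.282 -0.124] p [0.4582 0.0071 0.0885] z [ 0.  0. -1.] jaw 1.6 F [ 0.5 -0.1 -0. ] T [-0.07 -0.17  0.01] op 0.0641 t 26.55
t: 26.92
tool_pos: [0.4575, 0.0069, 0.0778]
orientation: [-2.19, -2.251, 0.001]
force: [-1.0, 0.3, -2.2]
opening: 0.0644
q [-0.097 -0.144  2.026 -0.     1.261 -0.124] p [0.4575 0.0069 0.0778] z [-0.001  0.    -1.   ] jaw 1.6 F [-1.   0.3 -2.2] T [-0.01 -0.07  0.  ] op 0.0644 t 26.925
```

Free passage. I'll lower to about 0.045 and then settle.

```bash
python3 -m creep '[{"x":0,"y":0,"z":-0.01,"wx":0,"wy":0,"wz":0,"hand":0.055},{"x":0,"y":0,"z":-0.01,"wx":0,"wy":0,"wz":0,"hand":0.055},{"x":0,"y":0,"z":-0.008,"wx":0,"wy":0,"wz":0,"hand":0.055},{"x":0,"y":0,"z":-0.003,"wx":0,"wy":0,"wz":0,"hand":0.055},{"x":0,"y":0,"z":0,"wx":0,"wy":0,"wz":0,"hand":0.055},{"x":0,"y":0,"z":0,"wx":0,"wy":0,"wz":0,"hand":0.055}]' 40;  python3 st.py; python3 -m creep '[{"x":0,"y":0,"z":-0.0015,"wx":0,"wy":0,"wz":0,"hand":0.055},{"x":0,"y":0,"z":-0.0015,"wx":0,"wy":0,"wz":0,"hand":0.055},{"x":0,"y":0,"z":0,"wx":0,"wy":0,"wz":0,"hand":0.055}]' 40;  python3 st.py;
```

```text
t: 27.68
tool_pos: [0.4583, 0.0069, 0.0477]
orientation: [2.191, 2.251, 0.0]
force: [0.3, 0.6, -1.2]
opening: 0.0644
q [-0.097 -0.101  2.047 -0.     1.195 -0.124] p [0.4583 0.0069 0.0477] z [ 0. -0. -1.] jaw 1.6 F [ 0.3  0.6 -1.2] T [-0.03 -0.15 -0.01] op 0.0644 t 27.675
t: 28.05
tool_pos: [0.4579, 0.007, 0.0443]
orientation: [-2.191, -2.252, 0.0]
force: [0.4, 0.1, -1.0]
opening: 0.0642
q [-0.097 -0.096  2.049  0.     1.188 -0.124] p [0.4579 0.007  0.0443] z [-0.  0. -1.] jaw 1.6 F [ 0.4  0.1 -1. ] T [-0.09 -0.13  0.01] op 0.0642 t 28.05
```

```bash
python3 -m creep '[{"x":0,"y":0,"z":-0.001,"wx":0,"wy":0,"wz":0,"hand":0.055},{"x":0,"y":0,"z":0,"wx":0,"wy":0,"wz":0,"hand":0.055}]' 40;  python3 st.py; python3 -m creep '[{"x":0,"y":0,"z":0,"wx":0,"wy":0,"wz":0,"hand":0.07},{"x":0,"y":0,"z":0,"wx":0,"wy":0,"wz":0,"hand":0.085},{"x":0,"y":0,"z":0,"wx":0,"wy":0,"wz":0,"hand":0.085},{"x":0,"y":0,"z":0.02,"wx":0,"wy":0,"wz":0,"hand":0.085},{"x":0,"y":0,"z":0.04,"wx":0,"wy":0,"wz":0,"hand":0.093},{"x":0,"y":0,"z":0.04,"wx":0,"wy":0,"wz":0,"hand":0.093},{"x":0,"y":0,"z":0.02,"wx":0,"wy":0,"wz":0,"hand":0.093},{"x":0.01,"y":-0.05,"z":0,"wx":0,"wy":0,"wz":0,"hand":0.093},{"x":0.01,"y":-0.05,"z":0,"wx":0,"wy":0,"wz":0,"hand":0.093},{"x":0.01,"y":-0.05,"z":0,"wx":0,"wy":0,"wz":0,"hand":0.093}]';python3 -m creep '[{"x":0.01,"y":-0.05,"z":0,"wx":0,"wy":0,"wz":0,"hand":0.093},{"x":0.01,"y":-0.03,"z":0,"wx":0,"wy":0,"wz":0,"hand":0.093},{"x":0.01,"y":0,"z":0,"wx":0,"wy":0,"wz":0,"hand":0.093},{"x":0,"y":0,"z":0,"wx":0,"wy":0,"wz":0,"hand":0.093}]' 40;  python3 st.py; python3 meas.py s3; python3 - <<'E'
from h import *
d=np.load('now.npz');top,scene=d['t'],d['s']
cv2.imwrite('pics/c7.png',np.hstack([cv2.resize(top[130:280,230:470],(480,300),interpolation=2),cv2.resize(scene[170:250,290:410],(450,300),interpolation=2)[:,:320]])[:,:,::-1])
E
```

```text
t: 28.3
tool_pos: [0.4579, 0.0069, 0.0433]
orientation: [-2.191, -2.252, 0.0]
force: [1.2, 0.2, -1.7]
opening: 0.0644
q [-0.097 -0.094  2.05  -0.     1.186 -0.124] p [0.4579 0.0069 0.0433] z [-0. -0. -1.] jaw 1.6 F [ 1.2  0.2 -1.7] T [-0.05 -0.09  0.  ] op 0.0644 t 28.3
t: 29.55
tool_pos: [0.4883, -0.1445, 0.1638]
orientation: [2.19, 2.252, 0.001]
force: [0.3, 0.5, -0.8]
opening: 0.0929
t: 30.05
tool_pos: [0.5183, -0.2224, 0.1632]
orientation: [-2.19, -2.251, -0.0]
force: [0.5, 0.6, -0.4]
opening: 0.0932
q [-0.497  0.066  1.658  0.     1.417 -0.524] p [ 0.5183 -0.2224  0.1632] z [-0.     0.001 -1.   ] jaw 1.6 F [ 0.5  0.6 -0.4] T [-0.01 -0.09  0.04] op 0.0932 t 30.05
s3 top [ 0.5285 -0.2356] [0.0779 0.1078]
s3 scene [ 0.5273 -0.2237] [0.0629 0.0687]
top tip 47 [0.4569 0.007  0.0903] [ 0.4465 -0.0008  0.0821] [0.4677 0.0153 0.0949]
scene tip 36 [0.4573 0.0092 0.0895] [ 0.4474 -0.0021  0.0821] [0.4713 0.0163 0.0955]
```

View pics/c7.png

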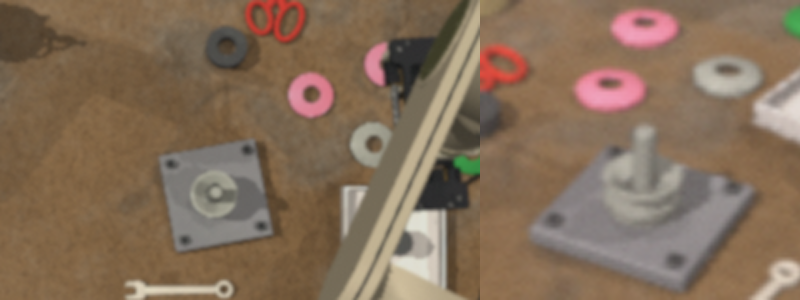

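The stack of two looks right, and s3 is still where it was. The tray edge is close to the finger backs, so I'll open only to 78 mm here.

```bash
python3 -m creep '[{"x":0.008,"y":-0.0005,"z":-0.02,"wx":0,"wy":0,"wz":0,"hand":0.078},{"x":0,"y":0,"z":-0.04,"wx":0,"wy":0,"wz":0,"hand":0.078},{"x":0,"y":0,"z":-0.04,"wx":0,"wy":0,"wz":0,"hand":0.078},{"x":0,"y":0,"z":-0.025,"wx":0,"wy":0,"wz":0,"hand":0.078},{"x":0,"y":0,"z":0,"wx":0,"wy":0,"wz":0,"hand":0.078},{"x":0,"y":0,"z":0,"wx":0,"wy":0,"wz":0,"hand":0.078}]' 40;  python3 st.py
```

```text
t: 30.9
tool_pos: [0.5265, -0.2234, 0.039]
orientation: [2.19, 2.252, 0.0]
force: [0.2, -0.5, 0.8]
opening: 0.0782
q [-0.491  0.214  1.737  0.     1.19  -0.519] p [ 0.5265 -0.2234  0.039 ] z [ 0.001 -0.    -1.   ] jaw 1.6 F [ 0.2 -0.5  0.8] T [-0.08 -0.06 -0.05] op 0.0782 t 30.9
```

```bash
python3 -m creep '[{"x":0,"y":0.0003,"z":-0.018,"wx":0,"wy":0,"wz":0,"hand":0.078},{"x":0,"y":0,"z":-0.012,"wx":0,"wy":0,"wz":0,"hand":0.078},{"x":0,"y":0,"z":-0.006,"wx":0,"wy":0,"wz":0,"hand":0.078},{"x":0,"y":0,"z":0,"wx":0,"wy":0,"wz":0,"hand":0.078},{"x":0,"y":0,"z":0,"wx":0,"wy":0,"wz":0,"hand":0.065},{"x":0,"y":0,"z":0,"wx":0,"wy":0,"wz":0,"hand":0.055},{"x":0,"y":0,"z":0,"wx":0,"wy":0,"wz":0,"hand":0.055},{"x":0,"y":0,"z":0,"wx":0,"wy":0,"wz":0,"hand":0.055}]' 40;  python3 st.py
```

```text
t: 31.9
tool_pos: [0.5264, -0.2235, 0.003]
orientation: [2.19, 2.251, 0.0]
force: [0.2, -0.3, 2.5]
opening: 0.0609
q [-0.491  0.264  1.752 -0.     1.124 -0.518] p [ 0.5264 -0.2235  0.003 ] z [ 0.001 -0.    -1.   ] jaw 1.6 F [ 0.2 -0.3  2.5] T [-0.01 -0.06 -0.01] op 0.0609 t 31.9
```

```bash
python3 -m creep '[{"x":0,"y":0,"z":0,"wx":0,"wy":0,"wz":0,"hand":0.055}]' 40; python3 - <<'E'
from h import *
p,d=shot('scene'); cv2.imwrite('pics/c8.png',cv2.resize(p[150:220,310:410],(800,560),interpolation=2)[:,:,::-1])
E
python3 st.py
```

```text
t: 32.02
tool_pos: [0.5264, -0.2235, 0.0029]
orientation: [2.19, 2.251, 0.0]
force: [-0.1, -0.3, 4.1]
opening: 0.0609
q [-0.491  0.264  1.752 -0.     1.125 -0.518] p [ 0.5264 -0.2235  0.0029] z [ 0.001 -0.    -1.   ] jaw 1.6 F [-0.1  0.6  4.1] T [-0.07 -0.08  0.  ] op 0.0607 t 32.075
```

View pics/c8.png

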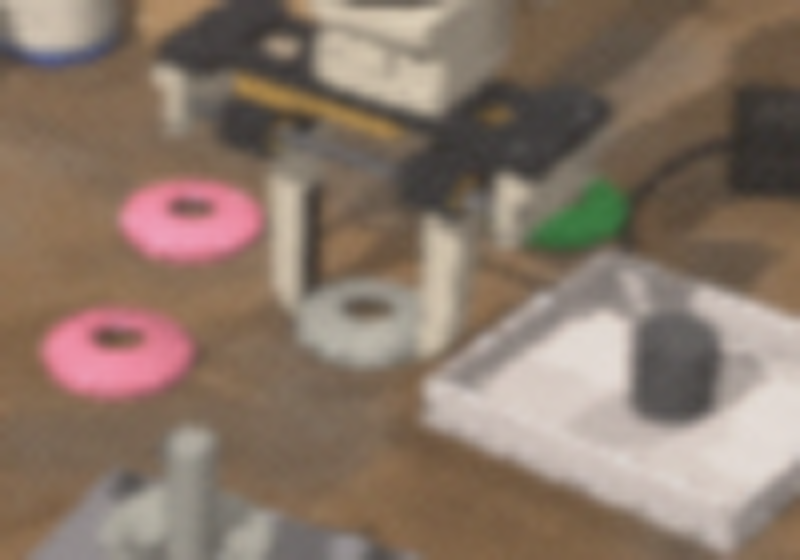

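The ring looks centred between the fingers, but at 60.7 mm with a rising Fz the grip may be on the cone. I'll regrip 1.5 mm lower.

```bash
python3 -m creep '[{"x":0,"y":0,"z":0,"wx":0,"wy":0,"wz":0,"hand":0.078},{"x":0,"y":0,"z":0,"wx":0,"wy":0,"wz":0,"hand":0.078},{"x":0,"y":0,"z":0,"wx":0,"wy":0,"wz":0,"hand":0.078}]' 40; python3 st.py; python3 -m creep '[{"x":0,"y":0,"z":-0.0015,"wx":0,"wy":0,"wz":0,"hand":0.078},{"x":0,"y":0,"z":0,"wx":0,"wy":0,"wz":0,"hand":0.078}]'; python3 - <<'E'
from m import *
p,d=shot('scene'); print(outline('scene',p,.5265,-.223,.034,.0035)); C=cloud('scene',d)
print(ring('scene',C,d,(.5265,-.223),r=.03,zmax=.02))
E
python3 -m creep '[{"x":0,"y":0,"z":0,"wx":0,"wy":0,"wz":0,"hand":0.065},{"x":0,"y":0,"z":0,"wx":0,"wy":0,"wz":0,"hand":0.055},{"x":0,"y":0,"z":0,"wx":0,"wy":0,"wz":0,"hand":0.055},{"x":0,"y":0,"z":0,"wx":0,"wy":0,"wz":0,"hand":0.055},{"x":0,"y":0,"z":0,"wx":0,"wy":0,"wz":0,"hand":0.055}]' 30; python3 st.py
```

```text
t: 32.45
tool_pos: [0.5256, -0.2231, 0.0021]
orientation: [-2.19, -2.251, 0.0]
force: [0.8, 0.5, 0.3]
opening: 0.0777
q [-0.491  0.265  1.753 -0.     1.124 -0.519] p [ 0.5256 -0.2231  0.0021] z [-0.001  0.    -1.   ] jaw 1.6 F [0.8 0.5 0.3] T [-0.06 -0.09 -0.02] op 0.0777 t 32.45
t: 32.7
tool_pos: [0.5258, -0.2232, 0.0007]
orientation: [-2.191, -2.251, 0.0]
force: [-1.0, 0.2, 0.1]
opening: 0.0775
(array([ 0.5505, -0.2438]), array([0.0621, 0.1572]))
(array([ 0.5266, -0.2222]), 0.0299, array([ 0.5233, -0.2183]), 108, [None, 13.4, 11.5, 11.4, 9.1, None, None, None])
t: 33.38
tool_pos: [0.526, -0.2233, 0.001]
orientation: [2.191, 2.252, 0.0]
force: [-0.1, -0.1, -0.2]
opening: 0.0616
q [-0.491  0.267  1.753 -0.     1.122 -0.518] p [ 0.526  -0.2233  0.001 ] z [ 0. -0. -1.] jaw 1.6 F [-0.1 -0.1 -0.2] T [-0.04 -0.07 -0.04] op 0.0616 t 33.375
```

```bash
python3 -m creep '[{"x":0,"y":0,"z":0,"wx":0,"wy":0,"wz":0,"hand":0.055},{"x":0,"y":0,"z":0.005,"wx":0,"wy":0,"wz":0,"hand":0.055},{"x":0,"y":0,"z":0.015,"wx":0,"wy":0,"wz":0,"hand":0.055},{"x":0,"y":0,"z":0.02,"wx":0,"wy":0,"wz":0,"hand":0.055},{"x":0,"y":0,"z":0,"wx":0,"wy":0,"wz":0,"hand":0.055}]' 40; python3 st.py;python3 - <<'E'
from h import *
p,d=shot('scene'); cv2.imwrite('pics/c9.png',cv2.resize(p[140:210,310:410],(800,560),interpolation=2)[:,:,::-1])
E
```

```text
t: 34.0
tool_pos: [0.5282, -0.2244, 0.0443]
orientation: [2.187, 2.248, 0.002]
force: [-0.1, -0.5, 0.3]
opening: 0.0616
q [-0.491  0.207  1.734 -0.     1.195 -0.518] p [ 0.5282 -0.2244  0.0443] z [ 0.005 -0.003 -1.   ] jaw 1.6 F [-0.1 -0.5  0.3] T [-0.06 -0.13 -0.05] op 0.0616 t 34.0
```

View pics/c9.png

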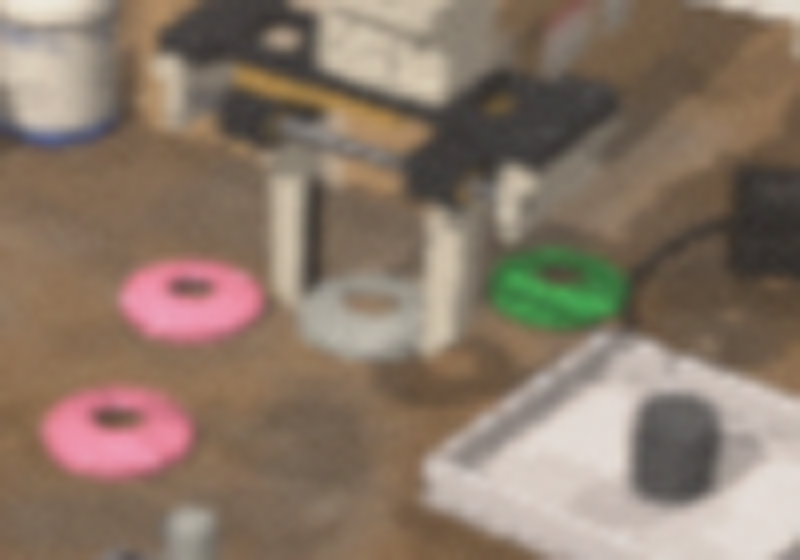

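The ring is held level, with its centre at (362,315) between the fingers. Carrying it over.

```bash
python3 -m creep '[{"x":0,"y":0,"z":0.03,"wx":0,"wy":0,"wz":0,"hand":0.055},{"x":0,"y":0,"z":0.035,"wx":0,"wy":0,"wz":0,"hand":0.055},{"x":-0.009,"y":0.02,"z":0.023,"wx":0,"wy":0,"wz":0,"hand":0.055},{"x":-0.013,"y":0.04,"z":0,"wx":0,"wy":0,"wz":0,"hand":0.055},{"x":-0.013,"y":0.045,"z":0,"wx":0,"wy":0,"wz":0,"hand":0.055},{"x":-0.013,"y":0.045,"z":0,"wx":0,"wy":0,"wz":0,"hand":0.055},{"x":-0.013,"y":0.045,"z":0,"wx":0,"wy":0,"wz":0,"hand":0.055},{"x":-0.008,"y":0.03,"z":0,"wx":0,"wy":0,"wz":0,"hand":0.055},{"x":0,"y":0.005,"z":0,"wx":0,"wy":0,"wz":0,"hand":0.055},{"x":0,"y":0,"z":0,"wx":0,"wy":0,"wz":0,"hand":0.055}]' 40; python3 -m creep '[{"x":0,"y":0,"z":0,"wx":0,"wy":0,"wz":0,"hand":0.055},{"x":0,"y":0,"z":0,"wx":0,"wy":0,"wz":0,"hand":0.055}]'; python3 st.py;python3 - <<'E'
from h import *
p,d=shot('scene'); cv2.imwrite('pics/c10.png',cv2.resize(p[150:240,280:400],(720,540),interpolation=2)[:,:,::-1])
E
```

```text
t: 35.3
tool_pos: [0.4571, 0.0065, 0.1288]
orientation: [2.19, 2.252, -0.0]
force: [0.5, 0.2, -1.0]
opening: 0.0616
t: 35.55
tool_pos: [0.4571, 0.0059, 0.1288]
orientation: [-2.192, -2.25, 0.0]
force: [0.3, -0.5, -1.1]
opening: 0.0614
q [-0.099 -0.204  1.98  -0.     1.365 -0.125] p [0.4571 0.0059 0.1288] z [-0. -0. -1.] jaw 1.5 F [ 0.3 -0.5 -1.1] T [-0.04 -0.05 -0.03] op 0.0614 t 35.55
```

View pics/c10.png

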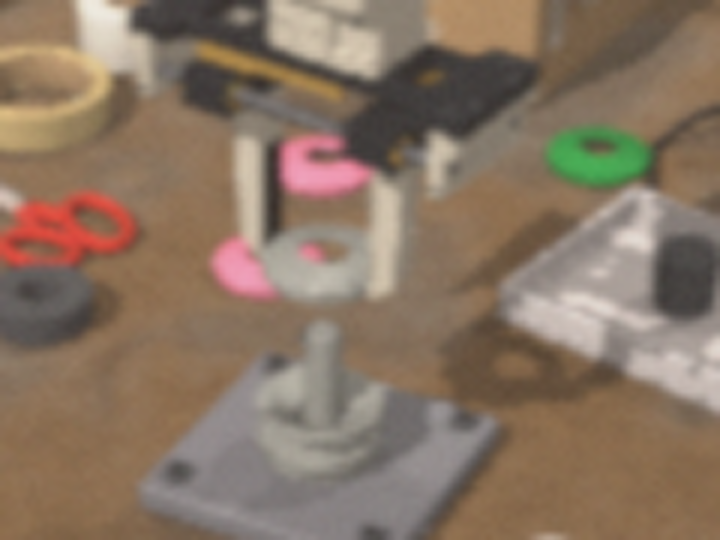

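```bash
python3 -m creep '[{"x":0.001,"y":0.001,"z":-0.02,"wx":0,"wy":0,"wz":0,"hand":0.055},{"x":0,"y":0,"z":-0.012,"wx":0,"wy":0,"wz":0,"hand":0.055},{"x":0,"y":0,"z":-0.005,"wx":0,"wy":0,"wz":0,"hand":0.055},{"x":0,"y":0,"z":-0.004,"wx":0,"wy":0,"wz":0,"hand":0.055},{"x":0,"y":0,"z":0,"wx":0,"wy":0,"wz":0,"hand":0.055}]' 40; python3 st.py; python3 -m creep '[{"x":0,"y":0,"z":-0.005,"wx":0,"wy":0,"wz":0,"hand":0.055},{"x":0,"y":0,"z":-0.005,"wx":0,"wy":0,"wz":0,"hand":0.055},{"x":0,"y":0,"z":0,"wx":0,"wy":0,"wz":0,"hand":0.055}]' 40; python3 st.py
```

```text
t: 36.22
tool_pos: [0.458, 0.0077, 0.088]
orientation: [-2.191, -2.252, 0.0]
force: [-0.9, -0.3, -1.7]
opening: 0.0612
q [-0.095 -0.156  2.017 -0.     1.281 -0.122] p [0.458  0.0077 0.088 ] z [-0. -0. -1.] jaw 1.6 F [-0.9 -0.3 -1.7] T [-0.03 -0.08 -0.02] op 0.0612 t 36.225
t: 36.6
tool_pos: [0.4578, 0.0078, 0.0775]
orientation: [-2.191, -2.251, 0.0]
force: [0.6, 0.0, -1.9]
opening: 0.0614
q [-0.095 -0.143  2.026  0.     1.259 -0.122] p [0.4578 0.0078 0.0775] z [-0.  0. -1.] jaw 1.6 F [ 0.6  0.  -1.9] T [-0.02 -0.19 -0.03] op 0.0614 t 36.6
```

```bash
python3 -m creep '[{"x":0,"y":0,"z":-0.01,"wx":0,"wy":0,"wz":0,"hand":0.055},{"x":0,"y":0,"z":-0.008,"wx":0,"wy":0,"wz":0,"hand":0.055},{"x":0,"y":0,"z":-0.004,"wx":0,"wy":0,"wz":0,"hand":0.055},{"x":0,"y":0,"z":0,"wx":0,"wy":0,"wz":0,"hand":0.055},{"x":0,"y":0,"z":0,"wx":0,"wy":0,"wz":0,"hand":0.055}]' 40;  python3 st.py; python3 -m creep '[{"x":0,"y":0,"z":-0.0015,"wx":0,"wy":0,"wz":0,"hand":0.055},{"x":0,"y":0,"z":-0.001,"wx":0,"wy":0,"wz":0,"hand":0.055},{"x":0,"y":0,"z":0,"wx":0,"wy":0,"wz":0,"hand":0.055}]' 40;  python3 st.py;
```

```text
t: 37.22
tool_pos: [0.4581, 0.0077, 0.0561]
orientation: [2.191, 2.251, 0.0]
force: [0.2, -0.8, -0.9]
opening: 0.0611
q [-0.095 -0.113  2.041 -0.     1.213 -0.122] p [0.4581 0.0077 0.0561] z [ 0. -0. -1.] jaw 1.6 F [ 0.2 -0.8 -0.9] T [-0.04 -0.13 -0.02] op 0.0611 t 37.225
t: 37.6
tool_pos: [0.458, 0.0077, 0.0534]
orientation: [-2.191, -2.252, 0.0]
force: [0.9, 0.2, -1.7]
opening: 0.0612
q [-0.095 -0.109  2.043  0.     1.208 -0.122] p [0.458  0.0077 0.0534] z [-0.  0. -1.] jaw 1.6 F [ 0.9  0.2 -1.7] T [-0.02 -0.12  0.01] op 0.0612 t 37.6
```

```bash
python3 -m creep '[{"x":0,"y":0,"z":-0.001,"wx":0,"wy":0,"wz":0,"hand":0.055},{"x":0,"y":0,"z":-0.0008,"wx":0,"wy":0,"wz":0,"hand":0.055},{"x":0,"y":0,"z":0,"wx":0,"wy":0,"wz":0,"hand":0.055}]' 40;  python3 st.py; python3 -m creep '[{"x":0,"y":0,"z":0,"wx":0,"wy":0,"wz":0,"hand":0.07},{"x":0,"y":0,"z":0,"wx":0,"wy":0,"wz":0,"hand":0.085},{"x":0,"y":0,"z":0,"wx":0,"wy":0,"wz":0,"hand":0.085},{"x":0,"y":0,"z":0.02,"wx":0,"wy":0,"wz":0,"hand":0.085},{"x":0,"y":0,"z":0.04,"wx":0,"wy":0,"wz":0,"hand":0.093},{"x":0,"y":0,"z":0.04,"wx":0,"wy":0,"wz":0,"hand":0.093},{"x":0,"y":0,"z":0.02,"wx":0,"wy":0,"wz":0,"hand":0.093},{"x":0.01,"y":-0.05,"z":0,"wx":0,"wy":0,"wz":0,"hand":0.093},{"x":0.01,"y":-0.05,"z":0,"wx":0,"wy":0,"wz":0,"hand":0.093},{"x":0,"y":-0.05,"z":0,"wx":0,"wy":0,"wz":0,"hand":0.093}]'; python3 -m creep '[{"x":0,"y":-0.05,"z":0,"wx":0,"wy":0,"wz":0,"hand":0.093},{"x":0,"y":0,"z":0,"wx":0,"wy":0,"wz":0,"hand":0.093},{"x":0,"y":0,"z":0,"wx":0,"wy":0,"wz":0,"hand":0.093}]'; python3 st.py; sed -i "s/('col',.6625,.0185,.01)/('col',.67,-.02,.01)/" meas.py; python3 - <<'E'
from h import *
print(ray('top',344,153.5,.01))
E
python3 meas.py; python3 - <<'E'
from h import *
d=np.load('now.npz');top,scene=d['t'],d['s']
cv2.imwrite('pics/c11.png',np.hstack([cv2.resize(top[130:280,230:470],(480,300),interpolation=2),cv2.resize(scene[170:250,290:410],(450,300),interpolation=2)[:,:320]])[:,:,::-1])
E
```

```text
t: 37.98
tool_pos: [0.4579, 0.0077, 0.0515]
orientation: [-2.191, -2.251, 0.0]
force: [-0.5, -1.0, -1.3]
opening: 0.0612
q [-0.095 -0.107  2.044 -0.     1.204 -0.122] p [0.4579 0.0077 0.0515] z [-0. -0. -1.] jaw 1.6 F [-0.5 -1.  -1.3] T [ 0.01 -0.08 -0.02] op 0.0612 t 37.975
t: 39.22
tool_pos: [0.4784, -0.1437, 0.1719]
orientation: [2.19, 2.252, 0.001]
force: [0.7, -0.1, 0.3]
opening: 0.0931
t: 39.6
tool_pos: [0.4778, -0.192, 0.1714]
orientation: [-2.191, -2.25, -0.0]
force: [-0.1, 0.9, -0.4]
opening: 0.093
q [-0.482 -0.073  1.782  0.     1.433 -0.509] p [ 0.4778 -0.192   0.1714] z [-0.     0.001 -1.   ] jaw 1.5 F [-0.1  0.9 -0.4] T [-0.08 -0.1  -0.02] op 0.093 t 39.6
[ 0.67112032 -0.01956491  0.01      ]
top tip 47 [0.457  0.0072 0.0905] [ 0.4464 -0.0009  0.0824] [0.4677 0.0153 0.0953]
scene tip 36 [0.4572 0.0097 0.0897] [ 0.4491 -0.0008  0.0821] [0.4698 0.0166 0.0956]
```

View pics/c11.png

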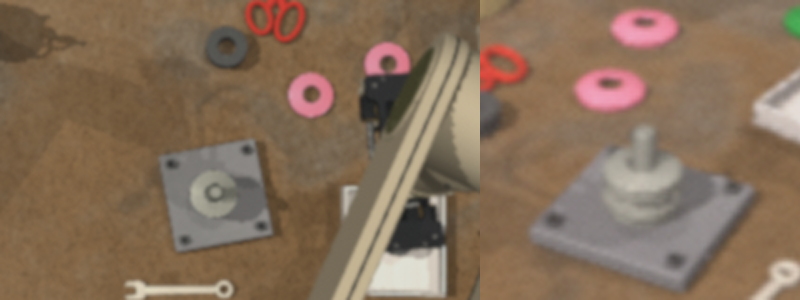

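All three springs are stacked. Now I'll measure the collar.

```bash
python3 - <<'E'
from m import *
for n in('top','scene'):
    p,d=shot(n); C=cloud(n,d)
    m=(np.hypot(C[...,0]-.671,C[...,1]+.0196)<.045)&(C[...,2]>.016)&(C[...,2]<.025)&(d>0)
    P=C[m]; print(n,len(P),P.mean(0).round(4),cv2.minEnclosingCircle(P[:,:2].astype(np.float32)), cv2.fitEllipse(cv2.convexHull(P[:,:2].astype(np.float32)))[:2])
    if n=='top':print(outline(n,p,.671,-.0196,.03,.01))
E
```

```text
top 263 [ 0.6693 -0.0151  0.0198] ((0.6691193580627441, -0.014772982336580753), 0.029793957248330116) ((0.6691668629646301, -0.015109904110431671), (0.05792773514986038, 0.058537282049655914))
(array([ 0.6719, -0.0152]), array([0.0608, 0.0638]))
scene 133 [ 0.6704 -0.0124  0.0207] ((0.6700540781021118, -0.014918459579348564), 0.03192001208662987) ((0.670945405960083, -0.013783602975308895), (0.05759124457836151, 0.06155199557542801))
```

```bash
python3 -m creep '[{"x":0.02,"y":0.02,"z":0,"wx":0,"wy":0,"wz":0,"hand":0.085},{"x":0.038,"y":0.035,"z":0,"wx":0,"wy":0,"wz":0,"hand":0.08},{"x":0.038,"y":0.035,"z":0,"wx":0,"wy":0,"wz":0,"hand":0.08},{"x":0.038,"y":0.035,"z":0,"wx":0,"wy":0,"wz":0,"hand":0.08},{"x":0.038,"y":0.035,"z":0,"wx":0,"wy":0,"wz":0,"hand":0.08},{"x":0.02,"y":0.017,"z":-0.02,"wx":0,"wy":0,"wz":0,"hand":0.08},{"x":0,"y":0,"z":-0.04,"wx":0,"wy":0,"wz":0,"hand":0.08},{"x":0,"y":0,"z":-0.04,"wx":0,"wy":0,"wz":0,"hand":0.08},{"x":0,"y":0,"z":-0.02,"wx":0,"wy":0,"wz":0,"hand":0.08},{"x":0,"y":0,"z":0,"wx":0,"wy":0,"wz":0,"hand":0.08}]' 40; python3 -m creep '[{"x":0,"y":0,"z":0,"wx":0,"wy":0,"wz":0,"hand":0.08},{"x":0,"y":0,"z":0,"wx":0,"wy":0,"wz":0,"hand":0.08}]'; python3 st.py
```

```text
t: 41.05
tool_pos: [0.6686, -0.0146, 0.05]
orientation: [-2.188, -2.25, 0.003]
force: [0.4, 0.7, -0.1]
opening: 0.0803
t: 41.3
tool_pos: [0.6716, -0.0154, 0.0541]
orientation: [2.189, 2.25, 0.004]
force: [-0.5, 0.5, -0.1]
opening: 0.0801
q [-0.099  0.44   1.427  0.     1.271 -0.127] p [ 0.6716 -0.0154  0.0541] z [ 0.004 -0.    -1.   ] jaw 1.6 F [-0.5  0.5 -0.1] T [-0.06 -0.11  0.01] op 0.0801 t 41.3
```

```bash
python3 -m creep '[{"x":-0.001,"y":0,"z":-0.02,"wx":0,"wy":0,"wz":0,"hand":0.08},{"x":0,"y":0,"z":-0.018,"wx":0,"wy":0,"wz":0,"hand":0.08},{"x":0,"y":0,"z":-0.011,"wx":0,"wy":0,"wz":0,"hand":0.08},{"x":0,"y":0,"z":0,"wx":0,"wy":0,"wz":0,"hand":0.08},{"x":0,"y":0,"z":0,"wx":0,"wy":0,"wz":0,"hand":0.065},{"x":0,"y":0,"z":0,"wx":0,"wy":0,"wz":0,"hand":0.05},{"x":0,"y":0,"z":0,"wx":0,"wy":0,"wz":0,"hand":0.05},{"x":0,"y":0,"z":0,"wx":0,"wy":0,"wz":0,"hand":0.05},{"x":0,"y":0,"z":0,"wx":0,"wy":0,"wz":0,"hand":0.05}]' 40; python3 st.py
```

```text
t: 42.42
tool_pos: [0.6688, -0.0153, 0.0024]
orientation: [-2.191, -2.251, 0.0]
force: [1.1, 0.5, -2.5]
opening: 0.06
q [-0.099  0.497  1.454 -0.     1.191 -0.127] p [ 0.6688 -0.0153  0.0024] z [-0. -0. -1.] jaw 1.6 F [ 1.1  0.5 -2.5] T [-0.03 -0.2   0.01] op 0.06 t 42.425
```

```bash
python3 -m creep '[{"x":0,"y":0,"z":0.01,"wx":0,"wy":0,"wz":0,"hand":0.05},{"x":0,"y":0,"z":0.03,"wx":0,"wy":0,"wz":0,"hand":0.05},{"x":0,"y":0,"z":0.04,"wx":0,"wy":0,"wz":0,"hand":0.05},{"x":-0.02,"y":0.002,"z":0.045,"wx":0,"wy":0,"wz":0,"hand":0.05},{"x":-0.04,"y":0.0045,"z":0,"wx":0,"wy":0,"wz":0,"hand":0.05},{"x":-0.04,"y":0.0045,"z":0,"wx":0,"wy":0,"wz":0,"hand":0.05},{"x":-0.04,"y":0.0045,"z":0,"wx":0,"wy":0,"wz":0,"hand":0.05},{"x":-0.04,"y":0.004,"z":0,"wx":0,"wy":0,"wz":0,"hand":0.05},{"x":-0.025,"y":0.003,"z":0,"wx":0,"wy":0,"wz":0,"hand":0.05},{"x":-0.006,"y":0,"z":0,"wx":0,"wy":0,"wz":0,"hand":0.05}]' 40; python3 -m creep '[{"x":0,"y":0,"z":0,"wx":0,"wy":0,"wz":0,"hand":0.05},{"x":0,"y":0,"z":0,"wx":0,"wy":0,"wz":0,"hand":0.05}]'; python3 st.py
```

```text
t: 43.68
tool_pos: [0.457, 0.0074, 0.1281]
orientation: [2.19, 2.252, 0.001]
force: [0.5, 0.2, -3.3]
opening: 0.0599
t: 43.92
tool_pos: [0.4589, 0.0071, 0.128]
orientation: [2.191, 2.251, 0.001]
force: [0.6, -0.7, -3.1]
opening: 0.0597
q [-0.096 -0.199  1.978 -0.     1.362 -0.124] p [0.4589 0.0071 0.128 ] z [ 0.001 -0.    -1.   ] jaw 1.6 F [ 0.6 -0.7 -3.1] T [-0.07 -0.12 -0.  ] op 0.0597 t 43.925
```

```bash
python3 -m creep '[{"x":-0.0005,"y":0,"z":-0.02,"wx":0,"wy":0,"wz":0,"hand":0.05},{"x":0,"y":0,"z":-0.008,"wx":0,"wy":0,"wz":0,"hand":0.05},{"x":0,"y":0,"z":-0.005,"wx":0,"wy":0,"wz":0,"hand":0.05},{"x":0,"y":0,"z":-0.004,"wx":0,"wy":0,"wz":0,"hand":0.05},{"x":0,"y":0,"z":-0.004,"wx":0,"wy":0,"wz":0,"hand":0.05},{"x":0,"y":0,"z":0,"wx":0,"wy":0,"wz":0,"hand":0.05}]' 40; python3 st.py; python3 -m creep '[{"x":0,"y":0,"z":-0.004,"wx":0,"wy":0,"wz":0,"hand":0.05},{"x":0,"y":0,"z":-0.004,"wx":0,"wy":0,"wz":0,"hand":0.05},{"x":0,"y":0,"z":0,"wx":0,"wy":0,"wz":0,"hand":0.05}]' 40; python3 st.py
```

```text
t: 44.68
tool_pos: [0.4577, 0.0072, 0.0867]
orientation: [2.191, 2.251, 0.001]
force: [1.4, -0.2, -4.2]
opening: 0.06
q [-0.096 -0.156  2.019  0.     1.278 -0.124] p [0.4577 0.0072 0.0867] z [ 0.001 -0.    -1.   ] jaw 1.6 F [ 1.4 -0.2 -4.2] T [-0.04 -0.26  0.  ] op 0.06 t 44.675
t: 45.05
tool_pos: [0.4578, 0.0072, 0.0784]
orientation: [2.19, 2.251, 0.001]
force: [3.4, -0.9, -4.9]
opening: 0.0605
q [-0.096 -0.146  2.026 -0.     1.26  -0.124] p [0.4578 0.0072 0.0784] z [ 0.001 -0.    -1.   ] jaw 1.6 F [ 3.4 -0.9 -4.9] T [-0.09 -0.78 -0.02] op 0.0605 t 45.05
```

```bash
python3 -m creep '[{"x":0.001,"y":0,"z":0,"wx":0,"wy":0,"wz":0,"hand":0.05},{"x":0,"y":0,"z":-0.004,"wx":0,"wy":0,"wz":0,"hand":0.05},{"x":0,"y":0,"z":-0.003,"wx":0,"wy":0,"wz":0,"hand":0.05},{"x":0,"y":0,"z":0,"wx":0,"wy":0,"wz":0,"hand":0.05}]' 40; python3 st.py; python3 -m creep '[{"x":0,"y":0,"z":-0.002,"wx":0,"wy":0,"wz":0,"hand":0.05},{"x":0,"y":0,"z":-0.002,"wx":0,"wy":0,"wz":0,"hand":0.05},{"x":0,"y":0,"z":0,"wx":0,"wy":0,"wz":0,"hand":0.05}]' 40; python3 st.py
```

```text
t: 45.55
tool_pos: [0.4581, 0.0073, 0.0711]
orientation: [-2.19, -2.251, 0.001]
force: [0.5, -0.2, -2.7]
opening: 0.0598
q [-0.096 -0.133  2.03   0.     1.246 -0.123] p [0.4581 0.0073 0.0711] z [-0.001  0.    -1.   ] jaw 1.6 F [ 0.5 -0.2 -2.7] T [-0.06 -0.1   0.01] op 0.0598 t 45.55
t: 45.92
tool_pos: [0.4582, 0.0073, 0.0674]
orientation: [-2.191, -2.251, 0.001]
force: [0.1, -0.2, -3.2]
opening: 0.0604
q [-0.096 -0.128  2.032  0.     1.238 -0.123] p [0.4582 0.0073 0.0674] z [-0.001  0.    -1.   ] jaw 1.6 F [ 0.1 -0.2 -3.2] T [-0.01 -0.07  0.  ] op 0.0604 t 45.925
```

```bash
python3 -m creep '[{"x":0,"y":0,"z":-0.0015,"wx":0,"wy":0,"wz":0,"hand":0.05},{"x":0,"y":0,"z":-0.001,"wx":0,"wy":0,"wz":0,"hand":0.05},{"x":0,"y":0,"z":0,"wx":0,"wy":0,"wz":0,"hand":0.05}]' 40; python3 st.py; python3 -m creep '[{"x":0,"y":0,"z":0,"wx":0,"wy":0,"wz":0,"hand":0.065},{"x":0,"y":0,"z":0,"wx":0,"wy":0,"wz":0,"hand":0.085},{"x":0,"y":0,"z":0,"wx":0,"wy":0,"wz":0,"hand":0.085},{"x":0,"y":0,"z":0.02,"wx":0,"wy":0,"wz":0,"hand":0.085},{"x":0,"y":0,"z":0.04,"wx":0,"wy":0,"wz":0,"hand":0.093},{"x":0,"y":0,"z":0.04,"wx":0,"wy":0,"wz":0,"hand":0.093},{"x":0.01,"y":-0.05,"z":0,"wx":0,"wy":0,"wz":0,"hand":0.093},{"x":0.01,"y":-0.05,"z":0,"wx":0,"wy":0,"wz":0,"hand":0.093},{"x":0,"y":-0.05,"z":0,"wx":0,"wy":0,"wz":0,"hand":0.093},{"x":0,"y":-0.05,"z":0,"wx":0,"wy":0,"wz":0,"hand":0.093}]';python3 -m creep '[{"x":0,"y":-0.05,"z":0,"wx":0,"wy":0,"wz":0,"hand":0.093},{"x":0,"y":-0.02,"z":0,"wx":0,"wy":0,"wz":0,"hand":0.093},{"x":0,"y":0,"z":0,"wx":0,"wy":0,"wz":0,"hand":0.093},{"x":0,"y":0,"z":0,"wx":0,"wy":0,"wz":0,"hand":0.093}]'; python3 meas.py; python3 - <<'E'
from m import *
d=np.load('now.npz');top,scene=d['t'],d['s']
cv2.imwrite('pics/c12.png',np.hstack([cv2.resize(top[130:280,230:470],(480,300),interpolation=2),cv2.resize(scene[170:250,290:410],(450,300),interpolation=2)[:,:320]])[:,:,::-1])
p,d=shot('top');C=cloud('top',d);m=(np.hypot(C[...,0]-.458,C[...,1]-.007)<.045)&(C[...,2]>.07)&(C[...,2]<.088)
P=C[m];print('collar top',len(P),P.mean(0).round(4),P[:,2].min(),P[:,2].max(),cv2.minEnclosingCircle(P[:,:2].astype(np.float32)))
E
```

```text
t: 46.3
tool_pos: [0.4584, 0.0072, 0.065]
orientation: [-2.191, -2.252, 0.0]
force: [0.2, -0.0, -2.8]
opening: 0.06
q [-0.096 -0.125  2.034 -0.     1.233 -0.123] p [0.4584 0.0072 0.065 ] z [-0.  0. -1.] jaw 1.6 F [ 0.2 -0.  -2.8] T [-0.04 -0.09 -0.01] op 0.06 t 46.3
t: 47.55
tool_pos: [0.4786, -0.1944, 0.1654]
orientation: [2.19, 2.251, 0.0]
force: [0.5, 0.7, -0.0]
opening: 0.0926
t: 48.05
tool_pos: [0.4786, -0.2615, 0.165]
orientation: [-2.19, -2.252, -0.001]
force: [-0.1, 0.0, -1.2]
opening: 0.0933
top tip 184 [0.4572 0.0065 0.0853] [ 0.4305 -0.0221  0.082 ] [0.4839 0.0367 0.0965]
scene tip 130 [0.4576 0.0071 0.0851] [ 0.428  -0.0212  0.082 ] [0.4866 0.035  0.0956]
collar top 329 [0.4563 0.0071 0.082 ] 0.07239309111630429 0.08773812412775661 ((0.456316202878952, 0.007322410121560097), 0.029989134520292282)
```

View pics/c12.png

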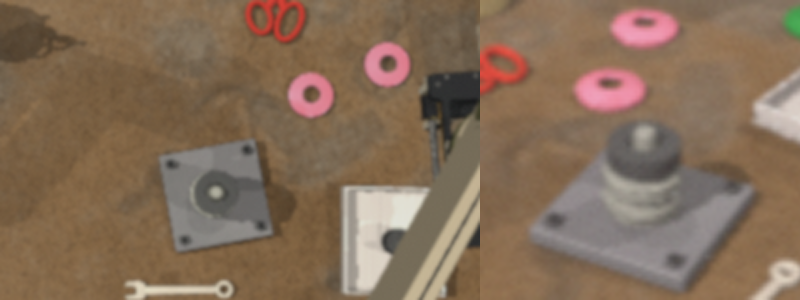

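The collar's top is level at 82 mm as expected, and everything else is undisturbed. Handing in.

```bash
python3 -c "
from plant import robot
print(robot.close_job(), robot.read_state()['t'])"
```

```text
the job is handed in; nothing more can be done
the job is handed in; nothing more can be done
```

The job is done and handed in at about 48 s of robot time.

- **Cap:** I worked it off with eight swings of 45° to and fro, rising about 2 mm in each. The stand stayed flat and the cap is in the tray.
- **Stack:** three springs were there, two dome up and one hollow up. They went on in the order dome, hollow, dome, with the collar on top. The collar was knocked aside during the run, so I measured it again before picking it up.

**Last checks:**
- The collar's top measured 82 mm above the bench, as expected for three springs plus the collar.
- The gripper was open and clear of everything.
- The pink look-alikes, scissors and spanner had not moved. I did not check the screwdriver or the green look-alike in the last picture.

**Anomalies:**
- The third spring read 61 to 62 mm across in the grip instead of about 64 mm, even after a second grip. It was held level and seated normally.
- From above, the collar looked about 2 mm off-centre against the springs below. That is within the bore clearance.

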